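# Weigh out the walnuts with scoop and counter balance

## Task

Using the scoop, and without touching the walnuts with the gripper, move all the walnuts from the wooden tray into the deep pan of the balance. Then put counterweights into the shallow pan until the beam floats level. The scoop must end standing on its cork mat again, and the tin, the garlic and the spice jar stay where they are.

Things in the scene. Friction and masses are not known exactly. Their poses are not given: they have to be found in the camera images.
- nut_tray: wooden tray fixed to the worktop, 292 (x) by 106 mm (y); origin on the worktop, under it. Inside, the flat floor is 5 mm up, 96 mm wide, from x = -90 to +150 mm; side walls and back wall (+x) are 50 mm high. The near end is a ramp: from the floor at x = -90 mm it rises outward (-x) at 50 degrees to 65 mm. At the start the walnuts lie between x = -100 and +55 mm.
- scoop_grip (a point): centre of the grip of the loose steel scoop (about 140 g): an upright black block 16 mm thick (scoop's x), 40 mm wide (y), 52 mm tall (z). The scoop's underside is 122 mm below. The outside of the scoop's back (its post) ends 1 mm to +x of this point; the scoop's lip lies 70 mm to its -x.
- scoop_base (a point): point on the flat underside of the same scoop, 45 mm to -x of and 122 mm below the grip's centre, 25 mm behind the lip; same axes. Pan of the scoop: floor 2.5 mm thick, 84 mm wide (79 inside), 60 mm long inside, back wall 50 mm high, side walls 34 mm high that slope down to the lip over the front 29 mm; open at -x (the lip). It holds two to four walnuts.
- mat_top (a point): centre of the top of the fixed cork mat on which the scoop stands at the start, 120 mm (x) by 110 mm (y), top 6 mm above the worktop.
- nut_pan_floor (a point): centre of the inner floor of the balance's deep round steel pan (for the goods): about 90 mm wide at the floor, 152 mm at the rim, 44 mm above this point. The pan stays horizontal and rises or sinks up to 11 mm with the beam; when level this point is 77 mm above the worktop. Axes of the balance: x across the beam, y along it away from this pan.
- weight_pan_floor (a point): centre of the inner floor of the balance's shallow round pan (for the weights), 144 mm wide inside, rim 10 mm above this point; stays horizontal; when level 77 mm above the worktop; same axes, 190 mm from the deep pan. Where a load sits in a pan makes no difference to the balance.
- beam (a joint): angle of the balance's beam in rad: 0 is level, negative with the deep pan down, positive with the weight pan down, stops at -0.11 and +0.11. One walnut too many or too few on a side takes it to a stop.
- small_mid (a point): centre of the body of the small loose counterweight, a hollow brass cylinder 44 mm in diameter, 36 mm tall with a small knob on its top (the body is 26 mm tall, this point is half-way up it); it weighs 30 g, as much as 1 walnut.
- medium_mid (a point): centre of the body of the medium loose counterweight, a hollow brass cylinder 50 mm in diameter, 42 mm tall with a small knob on its top (the body is 32 mm tall, this point is half-way up it); it weighs 60 g, as much as 2 walnuts.
- large_mid (a point): centre of the body of the large loose counterweight, a hollow brass cylinder 56 mm in diameter, 50 mm tall with a small knob on its top (the body is 40 mm tall, this point is half-way up it); it weighs 120 g, as much as 4 walnuts.
- walnut_0: walnut in its shell, 38 mm long, 34 mm thick, 30 g; origin at its centre. From five to seven walnuts are there; None for those that are absent.
- walnut_1: walnut in its shell, 38 mm long, 34 mm thick, 30 g; origin at its centre. From five to seven walnuts are there; None for those that are absent.
- walnut_2: walnut in its shell, 38 mm long, 34 mm thick, 30 g; origin at its centre. From five to seven walnuts are there; None for those that are absent.
- walnut_3: walnut in its shell, 38 mm long, 34 mm thick, 30 g; origin at its centre. From five to seven walnuts are there; None for those that are absent.
- walnut_4: walnut in its shell, 38 mm long, 34 mm thick, 30 g; origin at its centre. From five to seven walnuts are there; None for those that are absent.
- walnut_5: walnut in its shell, 38 mm long, 34 mm thick, 30 g; origin at its centre. From five to seven walnuts are there; None for those that are absent.
- walnut_6: walnut in its shell, 38 mm long, 34 mm thick, 30 g; origin at its centre. From five to seven walnuts are there; None for those that are absent.
- tin_1: bystander: food tin, 75 mm wide, 58 mm tall, loose on the worktop, not part of the job; origin under its middle.
- garlic_1: bystander: garlic bulb, 56 mm, loose on the worktop, not part of the job; origin under its middle.
- spice_jar_1: bystander: spice jar, 45 mm wide, 100 mm tall, loose on the worktop, not part of the job; origin under its middle.
Not all that is in view belongs to the job. What is shaped like the part that bears small_mid but green or turquoise is not meant.

How it is judged:
By the outcome, as a careful person would: the job done as asked, in the order asked, and still so for the second after the job is handed in, with the robot touching nothing.
Of walnut_0, walnut_1, walnut_2, walnut_3, walnut_4, walnut_5, walnut_6 only 5 to 7 are there at a start; the rules pass over those that are not, and their reading is None.
At some moment in a run one of weight_small, weight_medium, weight_large may be knocked a few centimetres aside while the robot is not near it.
It also fails if it takes over 210 s, if anything falls off the work surface, if the arm or the gripper's body presses on something with over 40 N, if the wrist force passes 120 N, or if a joint passes its speed limit or range.

## Robot

A 6-joint arm with a two-finger parallel gripper is mounted at the origin on a cart in front of the work surface, level with it; the furniture and walls round the work are solid. World frame = base frame: x ahead of the robot, y to its left, z up, the work surface at z = 0. Lengths are in m, angles in degrees, forces in N, time in s.
With the tool pointing down it reaches from about 0.35 to 0.85 m from the base axis. Payload 8.1 kg.
Tool frame: the origin (TCP) lies midway between the tips of the shut fingers; the grasp point (between the pads) lies 19 mm behind it (env.pinch_z is the distance from the TCP to the grasp point, in m); z points along the fingers, y is the direction in which the jaws open and shut (so a half turn about z gives the same grasp; the last joint's range is limited). The gripper opens to 85 mm and grips with 20 to 120 N. Pads are 22 mm wide; open, the fingers measure 114 mm over their backs; the gripper's body (76 mm by 85 mm) begins 54 mm behind the grasp point. The pads swing forward as they close: fully open they stand 13 mm farther back than shut.
Start: joints at [60.825, 7.471, 85.268, -0, 87.261, -4.893], TCP at [0.247, 0.547, 0.231] pointing down, gripper open.
Joint ranges: [-169.43, 169.43], [-51.17, 129.36], [1.28, 143.12], [-76.62, 256.62], [0, 156.53], [-152.29, 152.29]. Speed limits (degrees/s): [136.94, 136.94, 159.86, 180, 180, 180].

## Interface

Orientations are given as a 3x3 rotation matrix whose columns are the frame's x, y, z axes.
In Python, from rig import env gives the robot as it stands.
- The arm moves only by the tool step_arm, never from a script. Its argument "motion" is one flat list of numbers, 7 for each row, row after row: the turn, a rotation vector about the world's x, y, z in rad, then the shift along the world's x, y, z in mm, then the opening, from 0 (shut) to 1 (fully open). A call has exactly 5 rows; each row shifts and turns the pose as measured when the row begins; what a row does not reach is not made up. A row lasts 1/10 s, in which the tool goes at most 50 mm and 8.59 degrees, less where a joint would pass 70% of its speed; a pose out of reach is approached as far as the arm can. A call is refused whole if a number of a shift passes 50 or a number of a turn 0.15, either way. A call with a gripper value outside its range is refused whole. The fingers move at their own pace and stop on an object; the grip force is fixed at half the most. Time passes only in rows, so rows that do not move let the fingers close, or fill a call up. It gives the time, the measured TCP pose, the force and the opening at its end, in the units of the state.
- env.state(): the state, without advancing time (a new reading comes with each control period).
- env.read_camera(name): name is "side" or "top"; returns a dict with "pixels" (400x640x3 uint8, red, green, blue), "mtx" (3x3 intrinsics, pixels), "k1" (the pictures are not rectified: a ray, as slopes to the right and down, at radius r is drawn at 1 + k1 r^2 times it, then the intrinsics apply), "pose" (4x4, takes a point from camera to world coordinates). Camera axes: x right, y down, z forward; pixel columns grow to the right and rows downward; lengths in m; the calibration is good to about 2 mm. A picture is of the moment at which its call begins. There is no depth.
- env.finish_job(): hands the job in, once; it reports no verdict.
The state is a dict: "time_s": time; "joint_positions": joint angles; "qd": joint speeds; "joint_efforts": joint torques, N m; "tcp_pos": TCP position; "tool_rot": TCP orientation; "ft_force": force on the tool from outside, world axes, zero at the start; "moment": the same for the moment, N m; "opening": finger opening in m.
Only numpy, scipy, OpenCV 4.12 (cv2) and the standard library are available. Lean on these libraries where they do the work, as an engineer would, in place of code of your own. Each camera call takes 0.05 s, during which the arm holds its last target. There are 200 camera calls.

## Working session

There is one attempt and no reset: what is moved stays moved. The work goes in short steps, Python scripts to look and compute and a tool call to move; the robot and the scene stay as the last step left them, time stands still between calls to the robot, and variables do not carry over. Pictures are saved under pics/ and viewed, on a budget of 17 in all, crops included, one or two more only if the job needs it, and the job is handed in when it is done.

Besides the shell and the picture viewer there is one more tool, called after ">>>" as name(argument=value, ...) on one line, values as JSON. step_arm: Moves the arm, as the interface text tells. Its arguments: {"type":"object","properties":{"motion":{"type":"array"}},"required":["motion"]}

```bash
ls; mkdir -p pics; cat > h.py <<'E'
import numpy as np, cv2
from rig import env
def cam(n):
    return env.read_camera(n)
def save(c,f,crop=None,s=1):
    im=c["pixels"][:,:,::-1]
    if crop: u0,v0,u1,v1=crop; im=im[v0:v1,u0:u1]
    cv2.imwrite("pics/"+f,cv2.resize(im,None,fx=s,fy=s,interpolation=cv2.INTER_CUBIC))
def ray(c,u,v):
    d=np.array([c["k1"],0,0,0.]) 
    # drawn = slope*(1+k1 r^2)
    p=cv2.undistortPoints(np.array([[[u,v]]],float),c["mtx"],d)[0,0]
    P=np.array(c["pose"]); return P[:3,3],P[:3,:3]@np.array([p[0],p[1],1.])
def onz(c,u,v,z):
    o,d=ray(c,u,v); return o+d*(z-o[2])/d[2]
def proj(c,p):
    P=np.array(c["pose"]); q=P[:3,:3].T@(np.array(p)-P[:3,3]); x=q[:2]/q[2]; x=x*(1+c["k1"]*(x@x))
    return (c["mtx"]@np.array([x[0],x[1],1]))[:2]
def tri(c1,a,c2,b):
    o1,d1=ray(c1,*a);o2,d2=ray(c2,*b)
    t=np.linalg.lstsq(np.c_[d1,-d2],o2-o1,rcond=None)[0]
    p,q=o1+t[0]*d1,o2+t[1]*d2
    return (p+q)/2,np.linalg.norm(p-q)
E
python3 - <<'E'
from h import *
s=env.state(); print(s); print(env.pinch_z)
for n in("top","side"):
    c=cam(n); save(c,n+"0.png",s=1.25); print(n,np.round(c["pose"],3),c["mtx"],c["k1"])
E
```

```text
pics
{'time_s': 0.0, 'joint_positions': array([ 6.08246444e+01,  7.51848391e+00,  8.53304423e+01, -3.85975143e-04,
        8.72618215e+01, -4.89263684e+00]), 'qd': array([ 0.01509704, -0.00404623, -0.05430942, -0.04192265,  0.05703179,
        0.0355968 ]), 'joint_efforts': array([ 1.77841426e-03, -5.69414377e+01, -5.00543153e+01, -3.38093532e-04,
        1.53535686e-02,  9.25244308e-05]), 'tcp_pos': array([0.24644501, 0.54643117, 0.2301981 ]), 'tool_rot': array([[-9.11527415e-01,  4.11238247e-01, -9.36388617e-04],
       [ 4.11239282e-01,  9.11525860e-01, -1.69096690e-03],
       [ 1.58152176e-04, -1.92644247e-03, -9.99998132e-01]]), 'ft_force': array([0.26463154, 0.09545839, 1.14793217]), 'moment': array([-0.02060518, -0.02210807, -0.0463827 ]), 'opening': 0.08548334536324308}
0.0187
top [[-0.01  -0.984  0.176  0.374]
 [-1.     0.011  0.006 -0.046]
 [-0.007 -0.176 -0.984  1.409]
 [ 0.     0.     0.     1.   ]] [[498.45060614   0.         329.46594715]
 [  0.         498.45060614 192.45116508]
 [  0.           0.           1.        ]] 0.02453638855908309
side [[-0.958  0.254 -0.135  0.775]
 [ 0.288  0.823 -0.489  0.536]
 [-0.013 -0.507 -0.862  1.122]
 [ 0.     0.     0.     1.   ]] [[431.30928669   0.         321.0889601 ]
 [  0.         431.30928669 194.29185818]
 [  0.           0.           1.        ]] -0.023249533245871187
```

```bash
ls pics
```

```text
side0.png
top0.png
```

View pics/top0.png

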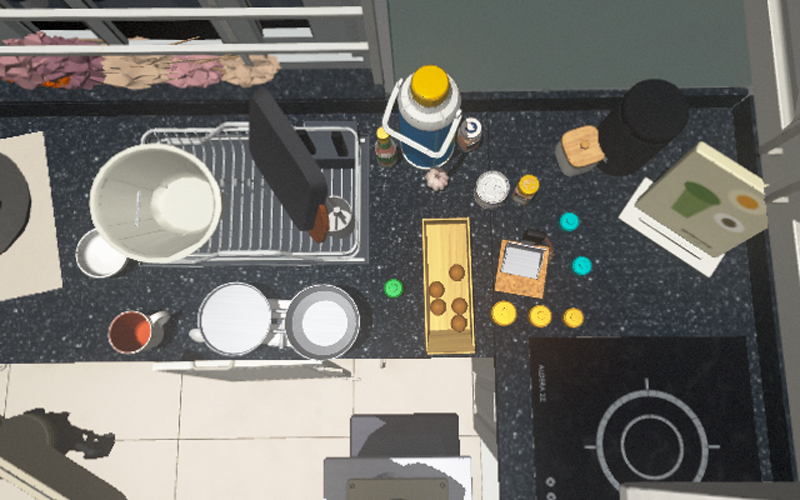

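View pics/side0.png

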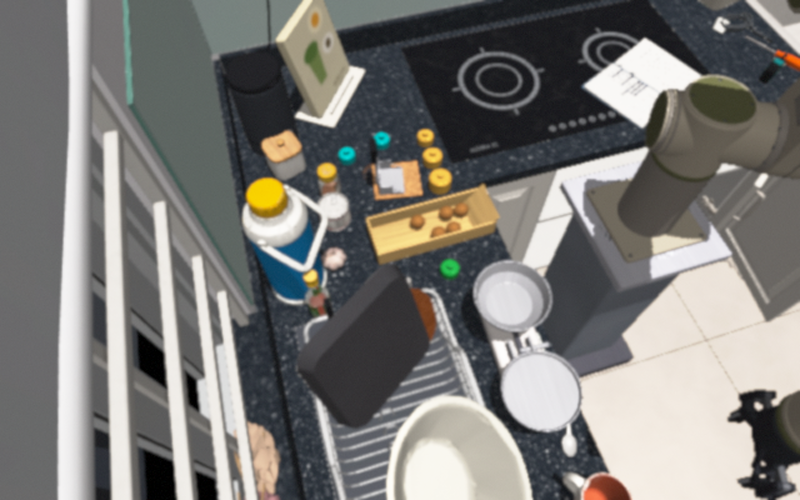

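Top view (1.25x): there is a tray at about (447,286) holding 5 walnuts. The scoop is on its mat at (523,268), and the brass weights, large to small, are at (504,314), (540,316) and (573,317). The deep pan is at (322,322) and the shallow pan at (235,318). The bystanders are the garlic (436,178), tin (492,189) and jar (527,187). I'll measure next.

```bash
python3 - <<'E'
from h import *
c=cam("top"); s=cam("side")
a=c["pixels"][140:300,310:480]; b=s["pixels"][90:230,280:420]
A=cv2.resize(a[:,:,::-1],None,fx=3.2,fy=3.2,interpolation=cv2.INTER_CUBIC)[:400]
B=cv2.resize(b[:,:,::-1],None,fx=2,fy=2,interpolation=cv2.INTER_CUBIC)
im=np.zeros((520,800,3),np.uint8); A=cv2.resize(a[:,:,::-1],(510,480),interpolation=cv2.INTER_CUBIC); im[:480,:510]=A; im[:280,515:795]=B; cv2.imwrite("pics/crop1.png",im)
def blobs(c,lo,hi,mn=15,box=None):
    h=cv2.cvtColor(c["pixels"],cv2.COLOR_RGB2HSV); m=cv2.inRange(h,lo,hi)
    if box: z=np.zeros_like(m); u0,v0,u1,v1=box; z[v0:v1,u0:u1]=m[v0:v1,u0:u1]; m=z
    n,l,st,ce=cv2.connectedComponentsWithStats(m)
    for i in range(1,n):
        if st[i,4]>=mn:
            r=cv2.minAreaRect(np.argwhere(l==i)[:,::-1].astype(np.float32))
            yield st[i,4],np.round(ce[i],1),np.round(r[0],1),np.round(r[1],1),round(r[2],1)
print("brass");[print(x,np.round(onz(c,*x[1],.03),3)) for x in blobs(c,(20,170,120),(32,255,255),30,(380,230,480,270))]
print("mat");[print(x) for x in blobs(c,(8,90,90),(19,255,255),60,(385,180,450,245))]
print("tray");[print(x) for x in blobs(c,(16,60,90),(28,200,255),60,(330,165,390,290))]
print("walnut");[print(x,np.round(onz(c,*x[1],.022),3)) for x in blobs(c,(5,80,20),(16,255,170),20,(335,190,385,280))]
for u,v in[(504,314),(540,316),(573,317)]:
    print(c["pixels"][int(v/1.25),int(u/1.25)])
g=cv2.cvtColor(c["pixels"],cv2.COLOR_RGB2GRAY)
print(cv2.HoughCircles(cv2.medianBlur(g,3)[215:295,150:295],cv2.HOUGH_GRADIENT,1,30,param1=100,param2=20,minRadius=18,maxRadius=34))
E
```

```text
brass
(np.int32(300), array([402.8, 250. ]), array([402.5, 250.5]), array([19., 19.]), 90.0) [ 0.458 -0.239  0.03 ]
(np.int32(244), array([431.7, 252.4]), array([431.5, 252.5]), array([17., 17.]), 45.0) [ 0.451 -0.318  0.03 ]
(np.int32(185), array([458.2, 253.7]), array([458. , 253.5]), array([15., 14.]), 90.0) [ 0.446 -0.39   0.03 ]
mat
(np.int32(863), array([417.7, 221.3]), array([418.6, 212. ]), array([41.3, 47.5]), 9.5)
tray
(np.int32(3788), array([357.7, 227.2]), array([357.7, 228.3]), array([109.4,  39.8]), 87.6)
walnut
(np.int32(81), array([364.9, 217.7]), array([364.8, 217.8]), array([12. , 11.3]), 45.0) [ 0.549 -0.137  0.022]
(np.int32(170), array([349.5, 237.9]), array([349.5, 238. ]), array([26.2, 12.3]), 85.9) [ 0.493 -0.093  0.022]
(np.int32(174), array([367., 251.]), array([367. , 251.5]), array([27., 12.]), 90.0) [ 0.456 -0.141  0.022]
[253 232  79]
[252 223  72]
[249 216  67]
[[[ 37.5  38.5  29. ]
  [103.5  42.5  30. ]]]
```

View pics/crop1.png

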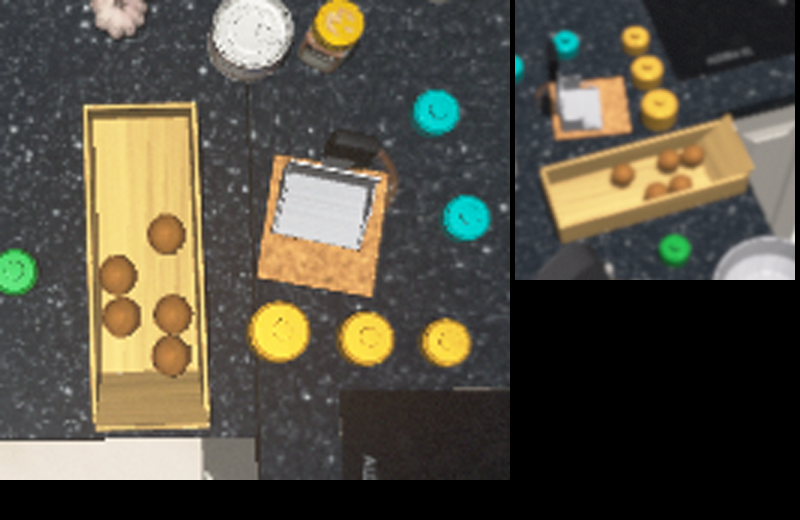

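```bash
python3 - <<'E'
from h import *
c=cam("top"); s=cam("side")
f=lambda u,v,z: onz(c,310+u/3-.33,140+v/3-.33,z)
m=[f(*p,.006) for p in[(275,156),(388,168),(374,296),(258,277)]]
print("mat",np.round(m,3),np.mean(m,0))
t=[f(84,105,.05),f(196,102,.05),f(210,426,.065),f(95,430,.065)]
print("tray",np.round(t,3),np.mean(t,0), "yaw", [np.degrees(np.arctan2(*(t[a]-t[b])[[1,0]])) for a,b in((0,3),(1,2))])
l=[f(275,234,.0085),f(361,250,.0085)];print("lip",np.round(l,3),np.mean(l,0))
d=l[1]-l[0]; yaw=np.arctan2(-d[0]*-1,-d[1]); print("lipdir yaw",np.degrees(np.arctan2(d[0],-d[1])))
for p in[(167,234),(118,274),(121,317),(172,314),(171,356)]: print("nut",np.round(f(*p,.022),3))
# pans: bright threshold contours
g=cv2.cvtColor(c["pixels"],cv2.COLOR_RGB2GRAY)
for u,v,z in[(150+103.5,215+42.5,.12),(150+37.5,215+38.5,.087)]: print("pan",onz(c,u,v,z))
hs=cv2.cvtColor(c["pixels"],cv2.COLOR_RGB2HSV)
for nm,z,pts in(("grip top",.154,[(330,133),(384,140),(352,147),(358,135)]),): print(nm,[np.round(f(*p,z),3) for p in pts])
a=cv2.resize(c["pixels"][170:220,400:450][:,:,::-1],(400,400),interpolation=cv2.INTER_CUBIC)
b=cv2.resize(s["pixels"][100:165,280:345][:,:,::-1],(400,400),interpolation=cv2.INTER_CUBIC)
d=np.hstack([a,b]); d=cv2.convertScaleAbs(d,alpha=1.8,beta=10)
p=cv2.resize(c["pixels"][215:295,150:295][:,:,::-1],(362,200)); q=cv2.resize(s["pixels"][195:355,360:480][:,:,::-1],(150,200))
e=np.zeros((200,800,3),np.uint8); e[:,:362]=p; e[:,400:550]=q
cv2.imwrite("pics/crop2.png",np.vstack([d,e]))
E
```

```text
mat [[ 0.625 -0.244  0.006]
 [ 0.612 -0.35   0.006]
 [ 0.491 -0.332  0.006]
 [ 0.51  -0.224  0.006]] [ 0.55947141 -0.28744829  0.006     ]
tray [[ 0.667 -0.062  0.05 ]
 [ 0.669 -0.166  0.05 ]
 [ 0.373 -0.17   0.065]
 [ 0.37  -0.068  0.065]] [ 0.51975018 -0.11653916  0.0575    ] yaw [np.float64(1.131711013028489), np.float64(0.6663545471879179)]
lip [[ 0.55  -0.241  0.008]
 [ 0.534 -0.321  0.008]] [ 0.54194773 -0.28090821  0.0085    ]
lipdir yaw -11.256596252628167
nut [ 0.549 -0.138  0.022]
nut [ 0.512 -0.092  0.022]
nut [ 0.472 -0.094  0.022]
nut [ 0.475 -0.141  0.022]
nut [ 0.436 -0.14   0.022]
pan [0.4370314  0.15743262 0.12      ]
pan [0.45105987 0.33673836 0.087     ]
grip top [array([ 0.618, -0.271,  0.154]), array([ 0.611, -0.316,  0.154]), array([ 0.606, -0.289,  0.154]), array([ 0.616, -0.294,  0.154])]
```

View pics/crop2.png

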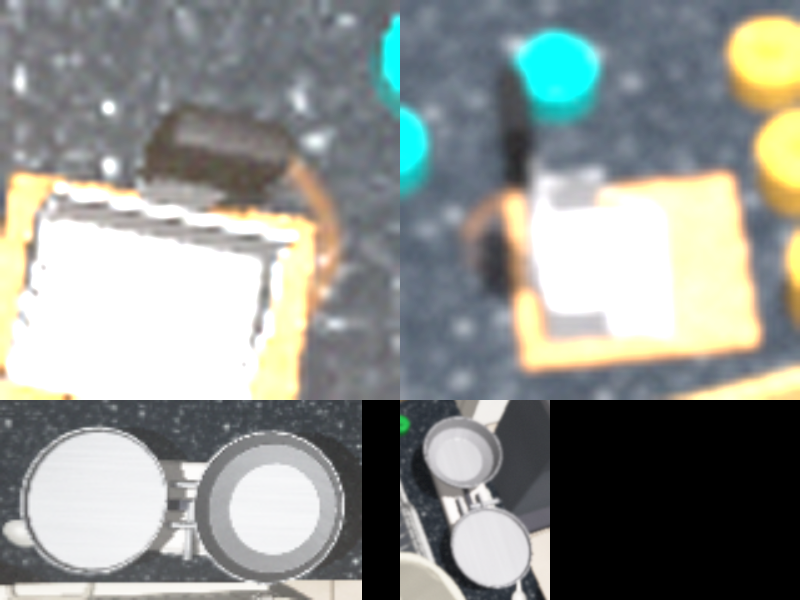

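```bash
cat >> h.py <<'E'
import json
from scipy.spatial.transform import Rotation as R
def st(tgt=None,yaw=None,tilt=0):
    "yaw: world angle of tool y; tilt: rot of tool about its own x(lip-down positive), print delta to target"
    s=env.state(); p=s["tcp_pos"];M=s["tool_rot"]
    open("log.jsonl","a").write(json.dumps([list(s["joint_positions"]),list(p),np.array(M).tolist()])+"\n")
    print("t",round(s["time_s"],2),"p",np.round(p*1000,1),"F",np.round(s["ft_force"],1),"op",round(s["opening"]*1000,1),"j",np.round(s["joint_positions"],1),"yaw",round(np.degrees(np.arctan2(M[1,1],M[0,1])),1),"tz",np.round(M[:,2],3))
    if tgt is not None: print("dp mm",np.round((np.array(tgt)-p)*1000,1))
    if yaw is not None:
        a=np.radians(yaw); y=np.array([np.cos(a),np.sin(a),0]); z=np.array([0,0,-1.]); x=np.cross(y,z)
        T=np.c_[x,y,z]; T=R.from_rotvec(np.radians(tilt)*(-x if 0 else x))*R.from_matrix(T)
        print("drot",np.round((T*R.from_matrix(M).inv()).as_rotvec(),3))
E
python3 - <<'E'
from h import *
c=cam("top")
st([.611,-.293,.2],-10)
print("griptop",onz(c,429.4,186.2,.154)); s=cam("side"); print(tri(c,(429.4,186.2),s,(298.2,112.2)))
for u,v,z in[(258.2,257.2,.121),(187.8,254.8,.087)]: print("pan",onz(c,u,v,z))
f=lambda u,v,z: onz(c,310+u/3-.33,140+v/3-.33,z)
print("ramp foot",f(98,377,.005),f(205,372,.005))
E
```

```text
t 0.35 p [246.6 546.8 231.1] F [ 0.3  0.5 -0.1] op 85.3 j [60.8  7.5 85.3  0.  87.3 -4.9] yaw 65.7 tz [-0. -0. -1.]
dp mm [ 364.4 -839.8  -31.1]
drot [ 0.    -0.    -1.322]
griptop [ 0.61195198 -0.29513686  0.154     ]
(array([ 0.60892204, -0.29237951,  0.16540044]), np.float64(0.0019451389317281013))
pan [0.43761564 0.14522815 0.121     ]
pan [0.44764631 0.33580589 0.087     ]
ramp foot [ 0.41838789 -0.0724912   0.005     ] [ 0.42204876 -0.17191077  0.005     ]
```

>>> step_arm(motion=[0,0,-0.1,20,-45,0,1,0,0,-0.1,20,-45,0,1,0,0,-0.1,20,-45,0,1,0,0,-0.1,20,-45,0,1,0,0,-0.1,20,-45,0,1])

```text
time_s: 0.9
tcp_pos: [0.3449, 0.3201, 0.229]
tool_rot: [[-0.597, 0.802, -0.002], [0.802, 0.597, 0.0], [0.001, -0.001, -1.0]]
ft_force: [0.7, 0.4, 0.0]
opening: 0.0854
```

>>> step_arm(motion=[0,0,-0.1,20,-45,0,1,0,0,-0.1,20,-45,0,1,0,0,-0.1,20,-45,0,1,0,0,-0.1,20,-45,0,1,0,0,-0.1,20,-45,0,1])

```text
time_s: 1.4
tcp_pos: [0.445, 0.0907, 0.2306]
tool_rot: [[-0.119, 0.993, 0.004], [0.993, 0.119, 0.002], [0.001, 0.004, -1.0]]
ft_force: [1.5, 1.0, -0.2]
opening: 0.0852
```

>>> step_arm(motion=[0,0,-0.1,20,-45,0,1,0,0,-0.1,20,-45,0,1,0,0,-0.1,20,-45,0,1,0,0,0,20,-45,0,1,0,0,0,20,-45,0,1])

```text
time_s: 1.9
tcp_pos: [0.5449, -0.1387, 0.2323]
tool_rot: [[0.197, 0.98, 0.009], [0.98, -0.197, -0.0], [0.002, 0.009, -1.0]]
ft_force: [0.6, 0.5, 0.1]
opening: 0.0856
```

```bash
python3 -c "
from h import *
st([.611,-.293,.2],-10)"
```

```text
t 1.9 p [ 544.9 -138.7  232.3] F [0.6 0.5 0.1] op 85.6 j [-19.6   1.1  91.9   0.2  86.5  -8.3] yaw -11.4 tz [ 0.009 -0.    -1.   ]
dp mm [  66.1 -154.3  -32.3]
drot [0.    0.009 0.024]
```

>>> step_arm(motion=[0,0.003,0.008,16,-39,-6,1,0,0.003,0.008,16,-39,-6,1,0,0.003,0.008,16,-38,-6,1,0,0,0,17,-38,-6,1,0,0,0,0,0,0,1])

```text
time_s: 2.4
tcp_pos: [0.6119, -0.3061, 0.205]
tool_rot: [[0.179, 0.984, -0.0], [0.984, -0.179, -0.001], [-0.001, -0.0, -1.0]]
ft_force: [-0.2, 0.4, -0.2]
opening: 0.0851
```

```bash
python3 -c "
from h import *
st([.611,-.2935,.109],-10)
c=cam('top');s=cam('side')
a=cv2.resize(c['pixels'][160:240,380:460],(400,400),interpolation=cv2.INTER_CUBIC);b=cv2.resize(s['pixels'][80:160,270:350],(400,400),interpolation=cv2.INTER_CUBIC)
cv2.imwrite('pics/pre.png',cv2.convertScaleAbs(np.hstack([a,b])[:,:,::-1],alpha=1.5))"
```

```text
t 2.4 p [ 611.9 -306.1  205. ] F [-0.2  0.4 -0.2] op 85.1 j [-30.8  21.1  72.1  -0.   86.8 -20.6] yaw -10.3 tz [-0.    -0.001 -1.   ]
dp mm [ -0.9  12.6 -96. ]
drot [ 0.001 -0.     0.005]
```

View pics/pre.png

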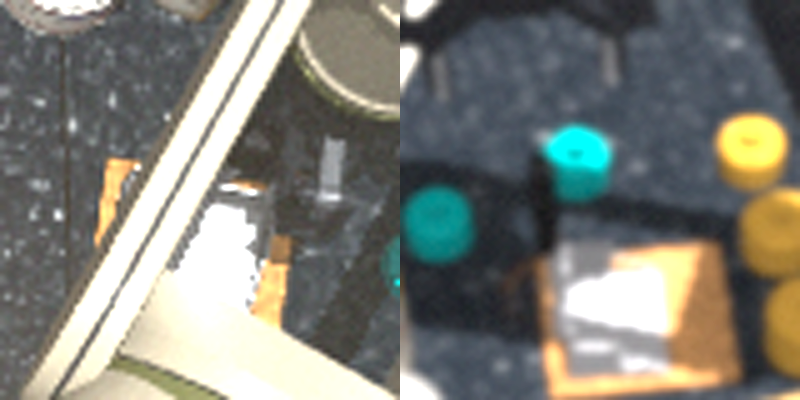

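The side view shows the black grip (545,185) between the open fingers (440 and 610). I'll descend.

>>> step_arm(motion=[0,0,0,0,12,-15,1,0,0,0,0,0,-20,1,0,0,0,0,0,-25,1,0,0,0,0,0,-20,1,0,0,0,0,0,-8,1])

```text
time_s: 3.0
tcp_pos: [0.6145, -0.2846, 0.1254]
tool_rot: [[0.171, 0.985, 0.012], [0.985, -0.171, -0.004], [-0.002, 0.013, -1.0]]
ft_force: [0.0, 0.2, -0.1]
opening: 0.0857
```

```bash
python3 -c "
from h import *
st([.611,-.2935,.109],-10)"
```

```text
t 3.0 p [ 614.5 -284.6  125.4] F [ 0.   0.2 -0.1] op 85.7 j [-29.3  22.3  79.1   0.1  77.9 -19.4] yaw -9.9 tz [ 0.012 -0.004 -1.   ]
dp mm [ -3.5  -8.9 -16.4]
drot [ 0.004  0.012 -0.002]
```

>>> step_arm(motion=[0,0.006,0,-2,-4,-6,1,0,0.006,0,-1,-3,-6,1,0,0,0,0,-1,-3,1,0,0,0,0,0,0,1,0,0,0,0,0,0,1])

```text
time_s: 3.5
tcp_pos: [0.6126, -0.2919, 0.1134]
tool_rot: [[0.169, 0.986, 0.003], [0.986, -0.169, -0.006], [-0.005, 0.004, -1.0]]
ft_force: [0.4, 0.3, 0.5]
opening: 0.0855
```

```bash
python3 -c "
from h import *
st([.611,-.2935,.109],-10)"
```

```text
t 3.5 p [ 612.6 -291.9  113.4] F [0.4 0.3 0.5] op 85.5 j [-29.7  23.5  78.8  -0.2  77.3 -19.9] yaw -9.7 tz [ 0.003 -0.006 -1.   ]
dp mm [-1.6 -1.6 -4.4]
drot [ 0.006  0.003 -0.004]
```

>>> step_arm(motion=[0.006,0.003,0,-1,-1,-4,1,0,0,0,0,0,0,0,0,0,0,0,0,0,0,0,0,0,0,0,0,0,0,0,0,0,0,0,0])

```text
time_s: 4.0
tcp_pos: [0.6123, -0.2937, 0.1106]
tool_rot: [[0.17, 0.985, 0.002], [0.985, -0.17, -0.0], [-0.0, 0.002, -1.0]]
ft_force: [-0.2, 0.3, -0.6]
opening: 0.0287
```

>>> step_arm(motion=[0,0,0,0,0,0,0,0,0,0,0,0,0,0,0,0,0,0,0,0,0,0,0,0,0,0,0,0,0,0,0,0,0,0,0])

```text
time_s: 4.5
tcp_pos: [0.6123, -0.2937, 0.1108]
tool_rot: [[0.17, 0.985, 0.002], [0.985, -0.17, -0.001], [-0.0, 0.002, -1.0]]
ft_force: [0.2, 0.3, 0.3]
opening: 0.0151
```

```bash
python3 -c "
from h import *
st([.611,-.2935,.109],-10)"
```

```text
t 4.5 p [ 612.3 -293.7  110.8] F [0.2 0.3 0.3] op 15.1 j [-30.   23.9  78.6   0.   77.4 -20.2] yaw -9.8 tz [ 0.002 -0.001 -1.   ]
dp mm [-1.3  0.2 -1.8]
drot [ 0.001  0.002 -0.004]
```

>>> step_arm(motion=[0,0,0,0,0,15,0,0,0,0,0,0,25,0,0,0,0,0,0,25,0,0,0,0.04,5,15,20,0,0,0,0.04,8,30,10,0])

```text
time_s: 5.0
tcp_pos: [0.6218, -0.25, 0.2087]
tool_rot: [[0.093, 0.996, -0.004], [0.996, -0.093, 0.001], [0.001, -0.004, -1.0]]
ft_force: [0.1, 1.4, -1.6]
opening: 0.0153
```

>>> step_arm(motion=[0,0,0.04,8,35,5,0,0,0,0.03,8,35,0,0,0,0,0.02,6,25,0,0,0,0,0.02,4,10,0,0,0,0,0,0,2,0,0])

```text
time_s: 5.5
tcp_pos: [0.6511, -0.1372, 0.2236]
tool_rot: [[-0.024, 1.0, 0.006], [1.0, 0.024, -0.001], [-0.002, 0.006, -1.0]]
ft_force: [0.5, 0.1, -1.5]
opening: 0.0153
```

```bash
python3 -c "
from h import *
st([.652,-.1145,.125],1)"
```

```text
t 5.5 p [ 651.1 -137.2  223.6] F [ 0.5  0.1 -1.5] op 15.3 j [-16.3  17.4  74.7   0.   87.6 -17.7] yaw 1.4 tz [ 0.006 -0.001 -1.   ]
dp mm [  0.9  22.7 -98.6]
drot [ 0.001  0.006 -0.007]
```

>>> step_arm(motion=[0,0.006,-0.007,0,11,-10,0,0,0,0,0,6,-15,0,0,0,0,0,3,-10,0,0,0,0,0,0,-5,0,0,0,0,0,0,0,0])

```text
time_s: 6.0
tcp_pos: [0.649, -0.1189, 0.1781]
tool_rot: [[-0.012, 1.0, -0.005], [1.0, 0.012, -0.002], [-0.002, -0.005, -1.0]]
ft_force: [-0.4, -0.2, -1.4]
opening: 0.0155
```

```bash
python3 -c "
from h import *
st([.652,-.1145,.125],1)
c=cam('top');s=cam('side')
a=cv2.resize(c['pixels'][160:300,320:420],(400,560),interpolation=cv2.INTER_CUBIC);b=cv2.resize(s['pixels'][110:250,280:380],(400,560),interpolation=cv2.INTER_CUBIC)
cv2.imwrite('pics/pre2.png',np.hstack([a,b])[:,:,::-1])"
```

```text
t 6.0 p [ 649.  -118.9  178.1] F [-0.4 -0.2 -1.4] op 15.5 j [-14.7  18.5  78.2  -0.2  83.6 -15.4] yaw 0.7 tz [-0.005 -0.002 -1.   ]
dp mm [  3.    4.4 -53.1]
drot [ 0.002 -0.005  0.005]
```

View pics/pre2.png

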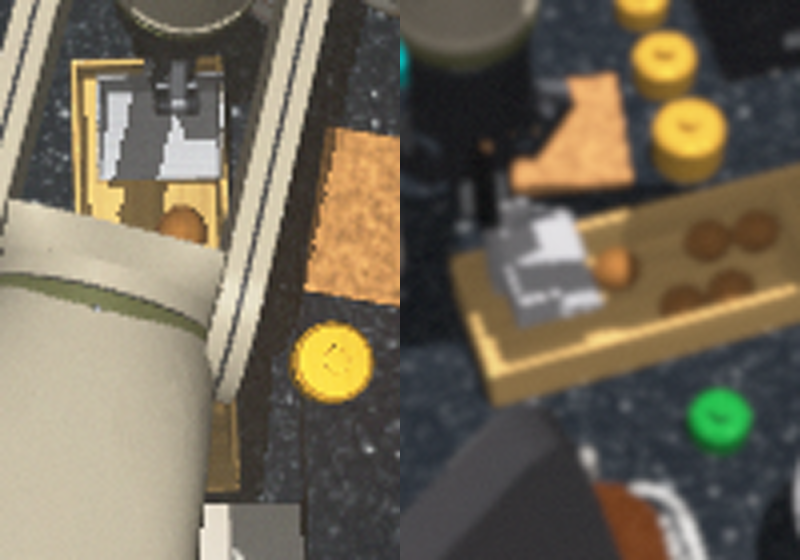

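```bash
python3 -c "
from h import *
c=cam('top')
f=lambda u,v,z: np.round(onz(c,320+u/4-.4,160+v/4-.4,z),4)
print('lip',f(98,178,.076),f(222,180,.076))
print('rim',f(100,72,.076+.034),f(224,78,.11))
print('tray back',f(72,60,.05),f(222,60,.05),'lower',f(80,200,.05),f(229,200,.05))
st()"
```

```text
lip [ 0.58   -0.0783  0.076 ] [ 0.5777 -0.162   0.076 ]
rim [ 0.6461 -0.0798  0.11  ] [ 0.6411 -0.1621  0.11  ]
tray back [ 0.6673 -0.062   0.05  ] [ 0.6662 -0.1664  0.05  ] lower [ 0.5688 -0.0663  0.05  ] [ 0.5677 -0.1687  0.05  ]
t 6.15 p [ 650.1 -119.1  180.2] F [ 0.5  0.2 -1.5] op 15.1 j [-14.7  18.4  78.1  -0.2  83.6 -15.4] yaw 0.7 tz [-0.002 -0.002 -1.   ]
```

>>> step_arm(motion=[0,0,0.004,0,3,-5,0,0,0,0,0,1,-15,0,0,0,0,0,0,-20,0,0,0,0,0,0,-12,0,0,0,0,0,0,-4,0])

```text
time_s: 6.65
tcp_pos: [0.6516, -0.1156, 0.1232]
tool_rot: [[-0.016, 1.0, 0.003], [1.0, 0.016, -0.004], [-0.004, 0.003, -1.0]]
ft_force: [0.2, -0.0, -1.6]
opening: 0.0151
```

```bash
python3 -c "
from h import *
st([.65,-.1155,.1105],1)"
```

```text
t 6.65 p [ 651.6 -115.6  123.2] F [ 0.2 -0.  -1.6] op 15.1 j [-14.4  20.6  81.4  -0.2  77.7 -15.3] yaw 0.9 tz [ 0.003 -0.004 -1.   ]
dp mm [ -1.6   0.1 -12.7]
drot [0.004 0.003 0.001]
```

>>> step_arm(motion=[0.004,0.003,0,0,0,-6,0,0,0,0,0,0,-5,0,0,0,0,0,0,-2,0,0,0,0,0,0,-1,0,0,0,0,0,0,0,0])

```text
time_s: 7.15
tcp_pos: [0.6525, -0.1159, 0.1103]
tool_rot: [[-0.016, 1.0, 0.002], [1.0, 0.016, -0.0], [-0.0, 0.002, -1.0]]
ft_force: [0.3, -0.3, -1.3]
opening: 0.0154
```

```bash
python3 -c "
from h import *
st([.505,-.118,.1105],1)"
```

```text
t 7.15 p [ 652.5 -115.9  110.3] F [ 0.3 -0.3 -1.3] op 15.4 j [-14.5  21.5  81.7   0.   76.7 -15.4] yaw 0.9 tz [ 0.002 -0.    -1.   ]
dp mm [-147.5   -2.1    0.2]
drot [0.    0.002 0.001]
```

>>> step_arm(motion=[0,0,0,-5,0,-1,0,0,0,0,-8,0,0,0,0,0,0,-10,0,0,0,0,0,0,-10,0,0,0,0,0,0,-10,0,0,0])

```text
time_s: 7.65
tcp_pos: [0.6082, -0.116, 0.1098]
tool_rot: [[-0.016, 1.0, 0.005], [1.0, 0.016, -0.001], [-0.001, 0.005, -1.0]]
ft_force: [0.7, -0.5, -0.5]
opening: 0.0156
```

```bash
python3 -c "
from h import *
st([.505,-.118,.1105],1)"
```

```text
t 7.65 p [ 608.2 -116.   109.8] F [ 0.7 -0.5 -0.5] op 15.6 j [-15.6  15.   89.7   0.   75.  -16.5] yaw 0.9 tz [ 0.005 -0.001 -1.   ]
dp mm [-103.2   -2.     0.7]
drot [0.001 0.005 0.001]
```

>>> step_arm(motion=[0,0.004,0,-10,0,0,0,0,0,0,-10,0,0,0,0,0,0,-10,0,0,0,0,0,0,-10,0,0,0,0,0,0,-10,0,0,0])

```text
time_s: 8.15
tcp_pos: [0.5536, -0.1158, 0.1098]
tool_rot: [[-0.016, 1.0, 0.001], [1.0, 0.016, -0.001], [-0.001, 0.001, -1.0]]
ft_force: [1.1, -0.5, -1.5]
opening: 0.0155
```

```bash
python3 -c "
from h import *
st([.505,-.118,.1105],1)"
```

```text
t 8.15 p [ 553.6 -115.8  109.8] F [ 1.1 -0.5 -1.5] op 15.5 j [-17.    7.3  98.5  -0.   74.1 -17.9] yaw 0.9 tz [ 0.001 -0.001 -1.   ]
dp mm [-48.6  -2.2   0.7]
drot [0.001 0.001 0.001]
```

>>> step_arm(motion=[0,0,0,-8,-1,0,0,0,0,0,-8,0,0,0,0,0,0,-8,-1,0,0,0,0,0,-7,0,0,0,0,0,0,-4,0,0,0])

```text
time_s: 8.65
tcp_pos: [0.515, -0.1179, 0.1098]
tool_rot: [[-0.016, 1.0, 0.002], [1.0, 0.016, -0.001], [-0.001, 0.002, -1.0]]
ft_force: [2.0, -0.6, -2.2]
opening: 0.0157
```

```bash
python3 -c "
from h import *
st([.495,-.118,.1105],1)
c=cam('top');s=cam('side')
a=cv2.resize(c['pixels'][160:300,320:420],(400,560),interpolation=cv2.INTER_CUBIC);b=cv2.resize(s['pixels'][120:230,290:400],(400,400),interpolation=cv2.INTER_CUBIC)
cv2.imwrite('pics/p3.png',cv2.convertScaleAbs(np.hstack([a[-400:],b])[:,:,::-1],alpha=1.4))"
```

```text
t 8.65 p [ 515.  -117.9  109.8] F [ 2.  -0.6 -2.2] op 15.7 j [-18.5   1.6 104.5  -0.   73.8 -19.4] yaw 0.9 tz [ 0.002 -0.001 -1.   ]
dp mm [-20.   -0.1   0.7]
drot [0.001 0.002 0.002]
```

View pics/p3.png

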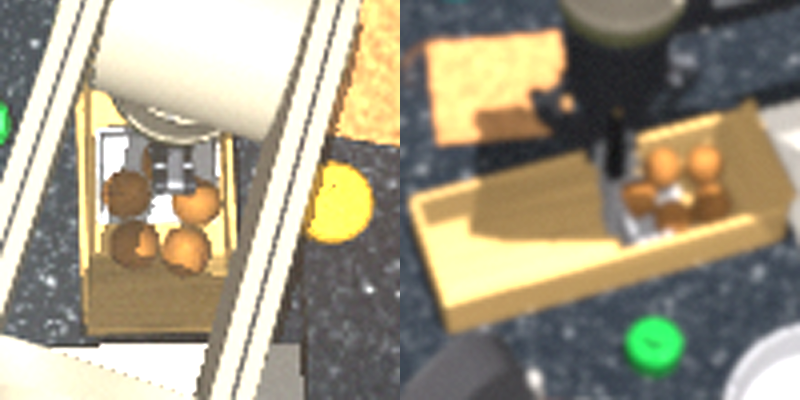

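All five are in front of the scoop: three inside it, two at the foot of the ramp. I'll push on, then tilt up along the ramp.

>>> step_arm(motion=[0,0,0,-7,0,0,0,0,0,0,-6,0,0,0,0,0,0,-5,0,0,0,0,0,0,-3,0,0,0,0,0,0,0,0,0,0])

```text
time_s: 9.25
tcp_pos: [0.4929, -0.1179, 0.1098]
tool_rot: [[-0.016, 1.0, 0.003], [1.0, 0.016, -0.001], [-0.001, 0.003, -1.0]]
ft_force: [1.5, -0.3, -2.4]
opening: 0.0154
```

```bash
python3 -c "
from h import *
st([.49,-.118,.1105],1)"
```

```text
t 9.25 p [ 492.9 -117.9  109.8] F [ 1.5 -0.3 -2.4] op 15.4 j [-19.2  -1.8 107.9   0.   73.8 -20.2] yaw 0.9 tz [ 0.003 -0.001 -1.   ]
dp mm [-2.9 -0.1  0.7]
drot [0.001 0.003 0.002]
```

>>> step_arm(motion=[0,0.05,0,0,0,3,0,0,0.06,0,0,0,4,0,0,0.06,0,0,0,4,0,0,0.06,0,0,0,4,0,0,0.04,0,0,0,4,0])

```text
time_s: 9.75
tcp_pos: [0.4918, -0.1179, 0.1293]
tool_rot: [[-0.014, 0.962, -0.273], [1.0, 0.015, -0.001], [0.003, -0.273, -0.962]]
ft_force: [0.1, -0.1, -3.3]
opening: 0.0153
```

```bash
python3 -c "
from h import *
st([.49,-.118,.1105],1)
c=cam('top');s=cam('side')
a=cv2.resize(c['pixels'][160:300,320:420],(400,560),interpolation=cv2.INTER_CUBIC);b=cv2.resize(s['pixels'][120:230,290:400],(400,400),interpolation=cv2.INTER_CUBIC)
cv2.imwrite('pics/p4.png',cv2.convertScaleAbs(np.hstack([a[-400:],b])[:,:,::-1],alpha=1.4))"
```

```text
t 9.75 p [ 491.8 -117.9  129.3] F [ 0.1 -0.1 -3.3] op 15.3 j [-16.1  12.6  91.9  -4.4  90.7 -16.4] yaw 0.9 tz [-0.273 -0.001 -0.962]
dp mm [ -1.8  -0.1 -18.8]
drot [ 0.002 -0.276  0.003]
```

View pics/p4.png

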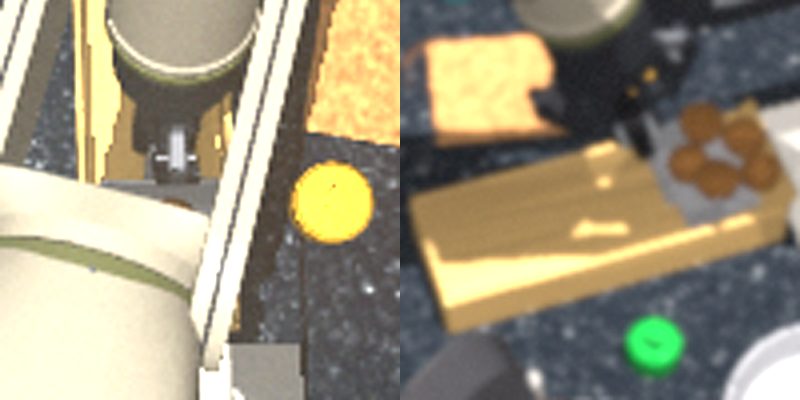

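>>> step_arm(motion=[0,0.05,0,2,0,5,0,0,0.06,0,3,0,6,0,0,0.06,0,4,0,6,0,0,0.04,0,5,0,8,0,0,0,0,2,0,8,0])

```text
time_s: 10.35
tcp_pos: [0.5068, -0.1176, 0.1599]
tool_rot: [[-0.014, 0.882, -0.471], [1.0, 0.016, 0.0], [0.008, -0.471, -0.882]]
ft_force: [1.1, 0.1, -2.8]
opening: 0.0154
```

>>> step_arm(motion=[0,0,0,2,0,10,0,0,0,0,2,0,12,0,0,0,0,2,0,12,0,0,0,0,0,0,8,0,0,0,0,0,0,3,0])

```text
time_s: 10.85
tcp_pos: [0.5131, -0.1179, 0.2104]
tool_rot: [[-0.013, 0.886, -0.464], [1.0, 0.015, 0.0], [0.007, -0.464, -0.886]]
ft_force: [1.1, 0.3, -3.1]
opening: 0.0152
```

```bash
python3 -c "
from h import *
st([.49,-.118,.1105],1)
c=cam('top');s=cam('side')
a=cv2.resize(c['pixels'][160:300,320:420],(400,560),interpolation=cv2.INTER_CUBIC);b=cv2.resize(s['pixels'][120:230,290:400],(400,400),interpolation=cv2.INTER_CUBIC)
cv2.imwrite('pics/p5.png',cv2.convertScaleAbs(np.hstack([a[-400:],b])[:,:,::-1],alpha=1.4))"
```

```text
t 10.85 p [ 513.1 -117.9  210.4] F [ 1.1  0.3 -3.1] op 15.2 j [-14.   23.6  72.8  -6.9 110.4 -15.8] yaw 1.0 tz [-0.464  0.    -0.886]
dp mm [-23.1  -0.1 -99.9]
drot [ 0.001 -0.483  0.002]
```

View pics/p5.png

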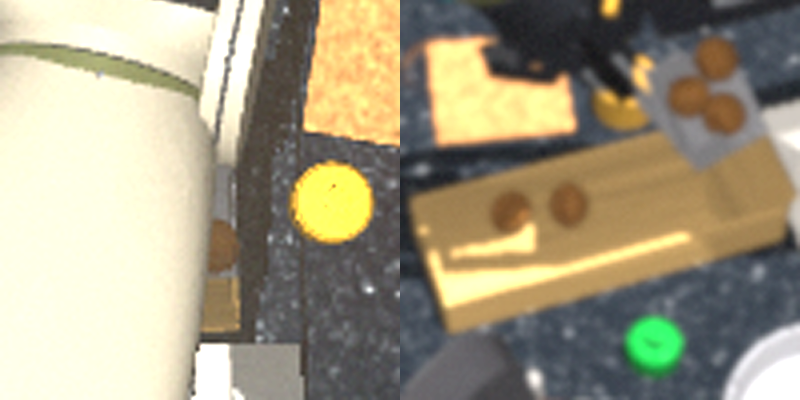

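The side view shows three walnuts in the scoop and two rolled back on the tray floor at (512,212) and (568,203). I'll carry the three over first.

>>> step_arm(motion=[0,0,0.02,0,5,8,0,0,0,0.05,-2,10,12,0,0,0,0.07,-4,13,10,0,0,0,0.08,-4,14,6,0,0,0,0.08,-4,14,4,0])

```text
time_s: 11.45
tcp_pos: [0.4971, -0.0598, 0.2515]
tool_rot: [[-0.323, 0.835, -0.445], [0.946, 0.289, -0.144], [0.009, -0.468, -0.884]]
ft_force: [1.0, -0.2, -2.4]
opening: 0.0151
```

>>> step_arm(motion=[0,0,0.08,-4,14,3,0,0,0,0.08,-4,14,3,0,0,0,0.08,-4,14,2,0,0,0,0.08,-4,14,0,0,0,0,0.08,-4,14,0,0])

```text
time_s: 11.95
tcp_pos: [0.475, 0.0182, 0.2641]
tool_rot: [[-0.691, 0.636, -0.344], [0.723, 0.615, -0.316], [0.01, -0.467, -0.884]]
ft_force: [0.6, 1.1, -2.5]
opening: 0.0153
```

>>> step_arm(motion=[0,0,0.08,-4,14,0,0,0,0,0.08,-4,14,0,0,0,0,0.08,-4,14,0,0,0,0,0.08,-4,14,0,0,0,0,0.06,-3,10,0,0])

```text
time_s: 12.45
tcp_pos: [0.4522, 0.0926, 0.2674]
tool_rot: [[-0.924, 0.333, -0.189], [0.383, 0.82, -0.426], [0.013, -0.466, -0.885]]
ft_force: [0.9, 0.9, -2.6]
opening: 0.0155
```

```bash
python3 -c "
from h import *
st([.4376,.13,.28],90,-28)"
```

```text
t 12.45 p [452.2  92.6 267.4] F [ 0.9  0.9 -2.6] op 15.5 j [ 20.4   4.1  89.5 -20.3 105.6 -49.5] yaw 67.9 tz [-0.189 -0.426 -0.885]
dp mm [-14.6  37.4  12.6]
drot [ 0.958 -0.203  0.355]
```

>>> step_arm(motion=[0,0,0.07,-4,18,0,0,0,0,0.08,-4,22,0,0,0,0,0.08,-3,25,0,0,0,0,0.07,-2,25,0,0,0,0,0.04,-1,20,0,0])

```text
time_s: 12.95
tcp_pos: [0.4329, 0.2101, 0.2708]
tool_rot: [[-1.0, 0.012, -0.024], [0.022, 0.885, -0.466], [0.016, -0.466, -0.885]]
ft_force: [-0.8, 0.4, -2.6]
opening: 0.0156
```

>>> step_arm(motion=[0,0,0.02,0,12,0,0,0,0,0,0,6,0,0,0,0,0,0,2,0,0,0,0,0,0,0,0,0,0,0,0,0,0,0,0])

```text
time_s: 13.45
tcp_pos: [0.4308, 0.2335, 0.2721]
tool_rot: [[-1.0, -0.014, -0.012], [-0.007, 0.884, -0.467], [0.017, -0.467, -0.884]]
ft_force: [-0.3, 0.2, -2.0]
opening: 0.0154
```

```bash
python3 -c "
from h import *
st([.4376,.235,.255],90,5)
c=cam('top');s=cam('side')
a=cv2.resize(c['pixels'][190:310,140:290],(400,320),interpolation=cv2.INTER_CUBIC);b=cv2.resize(s['pixels'][150:310,340:500],(400,400),interpolation=cv2.INTER_CUBIC)
im=np.zeros((400,800,3),np.uint8);im[:320,:400]=a;im[:,400:]=b
cv2.imwrite('pics/p6.png',cv2.convertScaleAbs(im[:,:,::-1],alpha=1.2))"
```

```text
t 13.45 p [430.8 233.5 272.1] F [-0.3  0.2 -2. ] op 15.4 j [ 37.9   6.5  86.4 -21.9 104.5 -55. ] yaw 90.9 tz [-0.012 -0.467 -0.884]
dp mm [  6.8   1.5 -17.1]
drot [ 0.398 -0.015 -0.01 ]
```

View pics/p6.png

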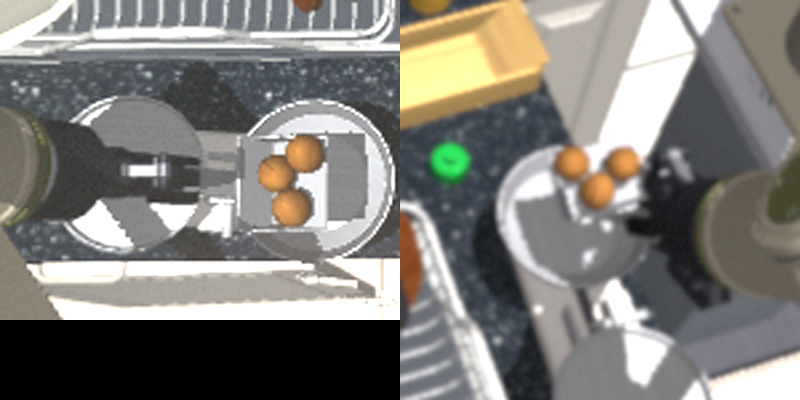

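Three walnuts are in the scoop above the deep pan. I'll start the tilt.

>>> step_arm(motion=[0.07,-0.005,0,2,0,-4,0,0.1,-0.005,0,2,0,-4,0,0.1,-0.005,0,1,-2,-4,0,0.08,0,0,1,-4,-2,0,0.08,0,0,0,-8,0,0])

```text
time_s: 14.05
tcp_pos: [0.4372, 0.2185, 0.2562]
tool_rot: [[-1.0, -0.008, 0.002], [-0.008, 0.999, -0.045], [-0.002, -0.045, -0.999]]
ft_force: [0.0, -1.0, -1.9]
opening: 0.0151
```

>>> step_arm(motion=[0.08,0,0,0,-10,0,0,0.1,0,0,0,-12,2,0,0.1,0,0,0,-12,2,0,0.1,0,0,0,-12,2,0,0.1,0,0,0,-12,1,0])

```text
time_s: 14.55
tcp_pos: [0.4377, 0.1556, 0.2661]
tool_rot: [[-1.0, -0.008, 0.012], [-0.002, 0.9, 0.435], [-0.014, 0.435, -0.9]]
ft_force: [0.6, -0.5, -1.9]
opening: 0.0155
```

```bash
python3 -c "
from h import *
st([.4376,.13,.266],90,-50)"
```

```text
t 14.55 p [437.7 155.6 266.1] F [ 0.6 -0.5 -1.9] op 15.5 j [ -7.2 -19.3 110.3  25.7  91.5 -97.4] yaw 90.5 tz [ 0.012  0.435 -0.9  ]
dp mm [ -0.1 -25.6  -0.1]
drot [0.422 0.014 0.001]
```

>>> step_arm(motion=[0.1,0,0,0,-8,0,0,0.1,0,0,0,-8,0,0,0.1,0,0,0,-6,0,0,0.1,0,0,0,-4,0,0,0.05,0,0,0,0,0,0])

```text
time_s: 15.05
tcp_pos: [0.4388, 0.1208, 0.2685]
tool_rot: [[-1.0, -0.005, 0.027], [0.018, 0.611, 0.791], [-0.021, 0.791, -0.611]]
ft_force: [-0.4, 0.8, -2.4]
opening: 0.0152
```

>>> step_arm(motion=[0,0,0,0,0,0,0,0,0,0,0,0,0,0,0,0,0,0,0,0,0,0,0,0,0,0,0,0,0,0,0,0,0,0,0])

```text
time_s: 15.55
tcp_pos: [0.4386, 0.1187, 0.268]
tool_rot: [[-1.0, -0.003, 0.029], [0.021, 0.616, 0.788], [-0.02, 0.788, -0.616]]
ft_force: [-0.4, -0.2, -2.8]
opening: 0.015
```

```bash
python3 -c "
from h import *
st([.4376,.13,.266],90,-50)
c=cam('top');s=cam('side')
a=cv2.resize(c['pixels'][190:310,140:290],(400,320),interpolation=cv2.INTER_CUBIC);b=cv2.resize(s['pixels'][150:310,340:500],(400,400),interpolation=cv2.INTER_CUBIC)
im=np.zeros((400,800,3),np.uint8);im[:320,:400]=a;im[:,400:]=b
cv2.imwrite('pics/p7.png',cv2.convertScaleAbs(im[:,:,::-1],alpha=1.2))
def nuts(c,box):
    m=cv2.inRange(cv2.cvtColor(c['pixels'],cv2.COLOR_RGB2HSV),(5,90,20),(16,255,200)); u0,v0,u1,v1=box
    n,l,s,ce=cv2.connectedComponentsWithStats(m[v0:v1,u0:u1]); return [(s[i,4],np.round(ce[i]+[u0,v0],1)) for i in range(1,n) if s[i,4]>25]
print('tray',nuts(c,(335,170,385,290)))
for a,p in nuts(c,(335,170,385,290)): print(a,np.round(onz(c,*p,.022),3))
"
```

```text
t 15.55 p [438.6 118.7 268. ] F [-0.4 -0.2 -2.8] op 15.0 j [ -27.9  -10.4  113.8   46.3  101.  -118.3] yaw 90.3 tz [ 0.029  0.788 -0.616]
dp mm [-1.  11.3 -2. ]
drot [-0.035  0.02   0.021]
tray [(np.int32(218), array([367.3, 203.2]))]
218 [ 0.59  -0.145  0.022]
```

View pics/p7.png

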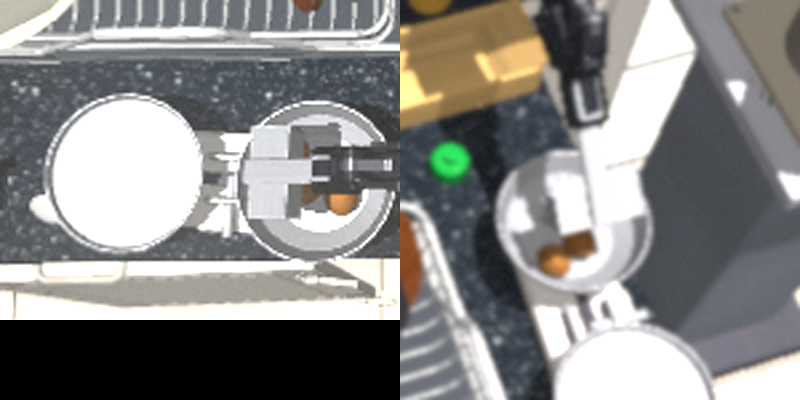

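```bash
cat >> h.py <<'E'
def nuts(c,box,mn=25):
    m=cv2.inRange(cv2.cvtColor(c['pixels'],cv2.COLOR_RGB2HSV),(5,90,20),(16,255,200)); u0,v0,u1,v1=box
    n,l,s,ce=cv2.connectedComponentsWithStats(m[v0:v1,u0:u1]); return [(int(s[i,4]),np.round(ce[i]+[u0,v0],1),s[i,:4]+[u0,v0,0,0]) for i in range(1,n) if s[i,4]>mn]
E
python3 -c "
from h import *
c=cam('top')
for a,p,b in nuts(c,(335,170,385,290)):
  print(a,p,b); print([np.round(onz(c,*q,.022),3) for q in ((b[0],b[1]),(b[0]+b[2],b[1]+b[3]),(p[0],b[1]+6.5),(p[0],b[1]+b[3]-6.5))])
s=cam('side')
print([x[:2] for x in nuts(s,(300,130,400,215))]); print([x[:2] for x in nuts(c,(225,220,290,290),10)])
"
```

```text
101 [367.3 196.8] [362 192  12  11]
[array([ 0.622, -0.131,  0.022]), array([ 0.591, -0.164,  0.022]), array([ 0.604, -0.145,  0.022]), array([ 0.609, -0.145,  0.022])]
110 [367.1 208.9] [361 204  14  11]
[array([ 0.588, -0.127,  0.022]), array([ 0.556, -0.166,  0.022]), array([ 0.569, -0.144,  0.022]), array([ 0.575, -0.144,  0.022])]
[(246, array([327.7, 150.7])), (198, array([319.7, 177.7]))]
[(63, array([267.9, 265.5]))]
```

>>> step_arm(motion=[-0.05,0,0,0,0,8,0,-0.1,0,0,0,0,15,0,-0.1,0,0,0,-5,15,0,-0.1,0,-0.05,0,-15,10,0,-0.1,0,-0.08,4,-25,0,0])

```text
time_s: 16.25
tcp_pos: [0.4411, 0.0735, 0.3151]
tool_rot: [[-0.989, 0.118, 0.094], [0.147, 0.893, 0.426], [-0.034, 0.435, -0.9]]
ft_force: [0.4, 0.6, -1.8]
opening: 0.0154
```

```bash
python3 -c "
from h import *
st([.64,-.116,.25],0,0)
c=cam('top');s=cam('side')
for n,c,b in(('top',c,(225,220,290,290)),('side',s,(370,190,460,300))): print(n,nuts(c,b))
"
```

```text
t 16.25 p [441.1  73.5 315.1] F [ 0.4  0.6 -1.8] op 15.4 j [-18.5 -23.1 108.2  25.9  97.  -97.7] yaw 82.5 tz [ 0.094  0.426 -0.9  ]
dp mm [ 198.9 -189.5  -65.1]
drot [-0.293  0.395 -1.405]
top [(117, array([248.6, 247. ]), array([242, 241,  14,  13])), (132, array([253.1, 259.5]), array([247, 254,  13,  12]))]
side [(332, array([406.9, 244.6]), array([395, 227,  23,  33]))]
```

```bash
python3 -c "
from h import *
st([.56,-.119,.21],1,-70)"
```

```text
t 16.35 p [441.5  73.2 315.7] F [ 0.   1.  -1.7] op 15.4 j [-18.5 -23.2 108.2  25.9  97.  -97.8] yaw 82.6 tz [ 0.096  0.426 -0.9  ]
dp mm [ 118.5 -192.2 -105.7]
drot [ 0.579 -0.602 -1.317]
```

>>> step_arm(motion=[0.038,-0.04,-0.088,8,-13,-5,0,0.038,-0.04,-0.088,8,-13,-5,0,0.038,-0.04,-0.088,8,-13,-5,0,0.038,-0.04,-0.088,8,-13,-5,0,0.038,-0.04,-0.088,8,-13,-5,0])

```text
time_s: 16.85
tcp_pos: [0.4821, 0.0128, 0.2888]
tool_rot: [[-0.809, 0.35, 0.472], [0.569, 0.67, 0.477], [-0.149, 0.655, -0.741]]
ft_force: [-0.2, -0.6, -2.4]
opening: 0.0155
```

>>> step_arm(motion=[0.038,-0.04,-0.088,8,-13,-5,0,0.038,-0.04,-0.088,8,-13,-5,0,0.038,-0.04,-0.088,8,-13,-5,0,0.038,-0.04,-0.088,8,-13,-5,0,0.038,-0.04,-0.088,8,-13,-5,0])

```text
time_s: 17.35
tcp_pos: [0.5217, -0.0524, 0.2572]
tool_rot: [[-0.442, 0.422, 0.792], [0.889, 0.324, 0.323], [-0.121, 0.847, -0.518]]
ft_force: [0.7, 1.0, -2.0]
opening: 0.0155
```

```bash
python3 -c "
from h import *
st([.567,-.119,.20],1,-70)
c=cam('top')
for x in nuts(c,(225,220,290,290)): print(x[:2])"
```

```text
t 17.35 p [521.7 -52.4 257.2] F [ 0.7  1.  -2. ] op 15.5 j [-46.4 -43.8 141.8  59.5  67.6 -93.9] yaw 37.6 tz [ 0.792  0.323 -0.518]
dp mm [ 45.3 -66.6 -57.2]
drot [ 0.166 -0.167 -0.429]
(115, array([248.6, 246.9]))
(130, array([253. , 259.6]))
(124, array([267.8, 262.7]))
```

```bash
cat > kin.py <<'E'
import numpy as np, json
from scipy.spatial.transform import Rotation as R
from scipy.optimize import least_squares
L=[json.loads(l) for l in open("log.jsonl")]
def fk(q,k):
    h,a,L1,e,L2,Lt=k; q=np.radians(q); s=[]
    A=R.from_rotvec([0,0,q[0]])*R.from_rotvec([0,q[1],0])
    B=A*R.from_rotvec([0,q[2],0])
    p=R.from_rotvec([0,0,q[0]]).apply([a,0,h])+A.apply([0,0,L1])+B.apply([e,0,L2])
    C=B*R.from_rotvec([0,0,k6[0]*q[3]])*R.from_rotvec([0,q[4],0])*R.from_rotvec([0,0,k6[1]*q[5]])*R.from_euler('z',k6[2])
    return p+C.apply([0,0,Lt]),C
best=None
for s4 in(1,-1):
  for s6 in(1,-1):
    for off in(0,np.pi/2,np.pi,-np.pi/2):
      k6=(s4,s6,off)
      e=np.mean([np.linalg.norm(fk(q,[0]*6)[1].as_matrix()-np.array(M)) for q,p,M in L])
      if best is None or e<best[0]: best=(e,k6)
k6=best[1]
r=least_squares(lambda k:np.concatenate([fk(q,k)[0]-p for q,p,M in L]+[1e-4*(np.array(k)-[.2,0,.3,0,.3,.2])]),[.2,0,.3,0,.3,.2])
k=r.x
lo=np.array([-169.43,-51.17,1.28,-76.62,0,-152.29]);hi=np.array([169.43,129.36,143.12,256.62,156.53,152.29])
def ik(p,M,q0):
    f=lambda q:np.concatenate([(fk(q,k)[0]-p)*10,(R.from_matrix(M)*fk(q,k)[1].inv()).as_rotvec()])
    s=least_squares(f,np.clip(q0,lo+1e-3,hi-1e-3),bounds=(lo,hi)); return s.x,np.abs(s.fun).max()
def pose(yaw,tilt):
    a=np.radians(yaw); y=np.array([np.cos(a),np.sin(a),0]); z=np.array([0,0,-1.]); x=np.cross(y,z)
    return (R.from_rotvec(np.radians(tilt)*x)*R.from_matrix(np.c_[x,y,z])).as_matrix()
E
python3 -c "
from kin import *
print(best,k,np.abs(r.fun).max())
q0=L[-1][0]
for th in(70,75,60):
  c,s=np.cos(np.radians(th)),np.sin(np.radians(th)); dx=-.07*c+.105*s; dz=-.07*s-.105*c
  for lip in((.642,.006),(.59,.006),(.642,.08)):
    p=[lip[0]-dx,-.119,lip[1]-dz]; q,e=ik(p,pose(1,-th),q0); print(th,lip,np.round(p,3),np.round(q,1),round(e,4))
"
```

```text
(np.float64(6.017528479702435e-16), (1, 1, 1.5707963267948966)) [0.35416815 0.00550768 0.37553855 0.07197455 0.55066457 0.39935204] 0.06183282483891775
70 (0.642, 0.006) [ 0.567 -0.119  0.108] [ -43.6    4.8  143.1  113.2   56.3 -146.5] 0.1339
70 (0.59, 0.006) [ 0.515 -0.119  0.108] [ -56.5    9.8  143.1  101.6   68.4 -149. ] 0.1977
70 (0.642, 0.08) [ 0.567 -0.119  0.182] [ -44.6  -17.5  143.1   88.3   51.8 -114.1] 0.1895
75 (0.642, 0.006) [ 0.559 -0.119  0.101] [ -45.4   10.5  143.1  116.9   61.8 -152.3] 0.1207
75 (0.59, 0.006) [ 0.507 -0.119  0.101] [ -58.4   13.9  143.1  102.9   71.4 -152.3] 0.182
75 (0.642, 0.08) [ 0.559 -0.119  0.175] [ -49.6   -1.6  143.1  104.2   64.2 -139. ] 0.2055
60 (0.642, 0.006) [ 0.586 -0.119  0.119] [ -31.4  -17.9  143.1   83.7   30.9 -102.6] 0.0632
60 (0.59, 0.006) [ 0.534 -0.119  0.119] [-42.8 -19.9 143.1  71.7  46.6 -98.2] 0.1625
60 (0.642, 0.08) [ 0.586 -0.119  0.193] [-29.6 -33.  143.1  59.4  32.9 -73.3] 0.0573
```

```bash
python3 - <<'E'
s=open('kin.py').read()
a=s.index("def fk"); b=s.index("best=None")
s=s[:a]+'''def fk(q,k):
    q=np.radians(q); k=np.reshape(k,(5,3)); Q=R.from_rotvec([0,0,q[0]]); p=Q.apply(k[0])
    for i,(ax,sg) in enumerate([((0,1,0),1),((0,1,0),1),((0,0,1),k6[0]),((0,1,0),1)]):
        Q=Q*R.from_rotvec(np.array(ax)*q[i+1]*sg); p=p+Q.apply(k[i+1])
    C=Q*R.from_rotvec([0,0,k6[1]*q[5]])*R.from_euler('z',k6[2])
    return p,C
'''+s[b:]
s=s.replace("[0]*6","[0]*15")
a=s.index("r=least"); b=s.index("k=r.x")
s=s[:a]+'''k00=np.array([0,0,.3,0,0,.35,0,0,.35,0,0,0,0,0,.2])
r=least_squares(lambda k:np.concatenate([fk(q,k)[0]-p for q,p,M in L]+[1e-4*(np.array(k)-k00)]),k00)
'''+s[b:]
open('kin.py','w').write(s)
E
cat > t.py <<'E'
from kin import *
print(best,np.round(k.reshape(5,3),4)); print([round(float(np.linalg.norm(fk(q,k)[0]-p)),4) for q,p,M in L])
q0=[-12,-20,120,0,30,-13]
for th in(75,70,60,50,40):
  c,s=np.cos(np.radians(th)),np.sin(np.radians(th)); dx=-.07*c+.105*s; dz=-.07*s-.105*c
  for lip in((.642,.006),(.59,.006),(.642,.08)):
    p=[lip[0]-dx,-.119,lip[1]-dz]; q,e=ik(p,pose(1,-th),q0); print(th,lip,np.round(p,3),np.round(q,1),round(e,4))
E
python3 t.py
```

```text
(np.float64(6.017528479702435e-16), (1, 1, 1.5707963267948966)) [[ 0.      0.0171  0.3181]
 [ 0.      0.0171  0.3691]
 [ 0.0616  0.0171  0.4517]
 [ 0.      0.      0.1017]
 [-0.     -0.      0.3648]]
[0.0, 0.0, 0.0, 0.0, 0.0, 0.0, 0.0, 0.0, 0.0, 0.0, 0.0, 0.0, 0.0, 0.0, 0.0, 0.0, 0.0, 0.0, 0.0, 0.0, 0.0, 0.0, 0.0, 0.0]
75 (0.642, 0.006) [ 0.559 -0.119  0.101] [ -50.6    7.8  143.1  112.7   65.2 -151.2] 0.1174
75 (0.59, 0.006) [ 0.507 -0.119  0.101] [ -63.6   12.   143.1   98.7   76.6 -152.3] 0.198
75 (0.642, 0.08) [ 0.559 -0.119  0.175] [ -52.8  -12.1  143.1   93.5   62.6 -125.4] 0.2082
70 (0.642, 0.006) [ 0.567 -0.119  0.108] [ -47.8   -4.1  143.1  101.6   54.3 -134.1] 0.1353
70 (0.59, 0.006) [ 0.515 -0.119  0.108] [ -60.4   -0.6  143.1   90.    68.6 -135.7] 0.2376
70 (0.642, 0.08) [ 0.567 -0.119  0.182] [ -46.6  -24.   143.1   81.1   51.1 -105.1] 0.1479
60 (0.642, 0.006) [ 0.586 -0.119  0.119] [ -35.6  -19.7  143.1   82.8   32.3 -103. ] 0.0255
60 (0.59, 0.006) [ 0.534 -0.119  0.119] [-45.6 -24.1 143.1  66.4  48.  -93.3] 0.1279
60 (0.642, 0.08) [ 0.586 -0.119  0.193] [-34.9 -33.1 143.1  64.5  34.5 -80.4] 0.0132
50 (0.642, 0.006) [ 0.607 -0.119  0.127] [-29.2 -18.9 135.8  54.7  28.1 -71.7] 0.0
50 (0.59, 0.006) [ 0.555 -0.119  0.127] [-34.1 -30.  143.1  51.3  34.4 -70.4] 0.0081
50 (0.642, 0.08) [ 0.607 -0.119  0.201] [-29.2 -27.3 133.2  41.3  35.6 -56. ] 0.0
40 (0.642, 0.006) [ 0.628 -0.119  0.131] [-24.5 -12.3 124.7  29.6  34.1 -45.3] 0.0
40 (0.59, 0.006) [ 0.576 -0.119  0.131] [-27.9 -22.  132.3  30.7  37.5 -48.1] 0.0
40 (0.642, 0.08) [ 0.628 -0.119  0.205] [-24.5 -18.4 121.3  24.1  42.6 -38.3] 0.0
```

```bash
cat > path.py <<'E'
from kin import *
from h import env
def plan(p1,yaw,tilt,n,quiet=False):
    s=env.state(); p0=s["tcp_pos"];M0=R.from_matrix(s["tool_rot"]); q=s["joint_positions"]
    rv=(R.from_matrix(pose(yaw,tilt))*M0.inv()).as_rotvec()
    print("p0",np.round(p0*1e3,1),"per row rot",np.round(rv/n,3),"shift",np.round((np.array(p1)-p0)*1000/n,1), "F",np.round(s["ft_force"],1),"op",round(s["opening"]*1e3,1))
    for i in range(1,n+1):
        q1,e=ik(p0+(np.array(p1)-p0)*i/n,(R.from_rotvec(rv*i/n)*M0).as_matrix(),q)
        if i%max(1,n//4)==0 or e>1e-3: print(i,np.round(q1,0),round(e,4),"maxdq",round(np.abs(q1-q).max(),1))
        q=q1
E
python3 -c "
from path import *
plan([.597,-.118,.23],1,-50,10)"
```

```text
p0 [521.2 -52.6 253.7] per row rot [ 0.008  0.017 -0.045] shift [ 7.6 -6.5 -2.4] F [-1.7  0.1 -5. ] op 15.4
2 [-43. -43. 141.  57.  61. -87.] 0.0 maxdq 3.4
4 [-40. -41. 140.  54.  55. -80.] 0.0 maxdq 3.7
6 [-36. -39. 138.  50.  49. -72.] 0.0 maxdq 4.2
8 [-33. -35. 136.  45.  44. -62.] 0.0 maxdq 4.8
10 [-30. -32. 133.  38.  40. -52.] 0.0 maxdq 5.5
```

>>> step_arm(motion=[0.01,0.018,-0.045,8,-7,0,0,0.01,0.018,-0.045,8,-7,0,0,0.01,0.018,-0.045,8,-7,-2,0,0.01,0.018,-0.045,8,-7,-2,0,0.01,0.018,-0.045,8,-7,-2,0])

```text
time_s: 17.9
tcp_pos: [0.5591, -0.0842, 0.2396]
tool_rot: [[-0.236, 0.562, 0.793], [0.971, 0.156, 0.179], [-0.023, 0.813, -0.583]]
ft_force: [0.4, 0.3, -2.3]
opening: 0.0157
```

```bash
python3 -c "
from path import *
plan([.597,-.118,.21],1,-50,5)"
```

```text
p0 [559.1 -84.2 239.6] per row rot [ 0.003  0.016 -0.044] shift [ 7.6 -6.8 -5.9] F [ 0.4  0.3 -2.3] op 15.7
1 [-37. -37. 138.  51.  50. -72.] 0.0 maxdq 3.5
2 [-35. -36. 137.  48.  47. -68.] 0.0 maxdq 3.8
3 [-33. -34. 136.  46.  43. -64.] 0.0 maxdq 4.1
4 [-32. -32. 135.  43.  40. -60.] 0.0 maxdq 4.5
5 [-30. -30. 134.  40.  38. -55.] 0.0 maxdq 4.9
```

>>> step_arm(motion=[0.003,0.016,-0.045,8,-7,-3,0,0.003,0.016,-0.045,8,-7,-5,0,0.003,0.016,-0.045,8,-6,-5,0,0.003,0.014,-0.04,5,-5,-4,0,0,0,0,0,0,0,0])

```text
time_s: 18.4
tcp_pos: [0.588, -0.1043, 0.2157]
tool_rot: [[-0.073, 0.638, 0.766], [0.997, 0.039, 0.062], [0.009, 0.769, -0.639]]
ft_force: [0.4, 0.7, -1.0]
opening: 0.0151
```

```bash
python3 -c "
from path import *
from h import *
plan([.597,-.118,.151],1,-50,5)
c=cam('top')
for x in nuts(c,(335,170,385,290)): print(x,onz(c,*x[1],.022))
s=cam('side')
for x in nuts(s,(280,120,400,215)): print(x)
"
```

```text
p0 [ 588.  -104.3  215.7] per row rot [-0.002  0.001 -0.011] shift [  1.8  -2.7 -12.9] F [ 0.4  0.7 -1. ] op 15.1
1 [-31. -31. 135.  44.  40. -60.] 0.0 maxdq 2.0
2 [-31. -29. 136.  45.  37. -61.] 0.0 maxdq 2.0
3 [-30. -28. 136.  46.  35. -62.] 0.0 maxdq 2.1
4 [-30. -26. 136.  47.  33. -64.] 0.0 maxdq 2.1
5 [-30. -24. 137.  49.  31. -66.] 0.0 maxdq 2.1
(120, array([369.7, 201.3]), array([365, 191,  10,  23])) [ 0.59551377 -0.15174037  0.022     ]
(62, array([322.3, 135.6]), array([309, 129,  21,  22]))
(52, array([298.9, 139.4]), array([296, 130,  11,  26]))
(45, array([333.3, 153.2]), array([328, 149,  11,   9]))
(109, array([323.9, 177.3]), array([316, 172,  15,  11]))
```

>>> step_arm(motion=[-0.002,0,-0.02,4,-6,-5,0,0,0,-0.02,3,-5,-10,0,0,0,-0.01,2,-2,-12,0,0,0,0,0,0,-10,0,0,0,0,0,0,-4,0])

```text
time_s: 19.0
tcp_pos: [0.5967, -0.1194, 0.1734]
tool_rot: [[-0.022, 0.638, 0.77], [1.0, 0.009, 0.021], [0.006, 0.77, -0.638]]
ft_force: [-0.6, -0.0, -1.6]
opening: 0.0152
```

```bash
python3 -c "
from path import *
plan([.597,-.118,.151],1,-50,2)"
```

```text
p0 [ 596.7 -119.4  173.4] per row rot [-0.003  0.003 -0.002] shift [  0.1   0.7 -11.2] F [-0.6 -0.  -1.6] op 15.2
1 [-30. -25. 136.  48.  33. -64.] 0.0 maxdq 1.4
2 [-30. -24. 137.  49.  31. -66.] 0.0 maxdq 1.5
```

>>> step_arm(motion=[0,0.003,0,0,0,-8,0,0,0,0,0,0,-10,0,0,0,0,0,0,-8,0,0,0,0,0,0,-4,0,0,0,0,0,0,0,0])

```text
time_s: 19.5
tcp_pos: [0.5964, -0.1205, 0.1412]
tool_rot: [[-0.02, 0.64, 0.768], [1.0, 0.008, 0.02], [0.006, 0.768, -0.64]]
ft_force: [0.2, -0.9, -1.6]
opening: 0.0155
```

```bash
python3 -c "
from path import *
plan([.555,-.118,.142],1,-40,8)"
```

```text
p0 [ 596.4 -120.5  141.2] per row rot [-0.001  0.022 -0.   ] shift [-5.2  0.3  0.1] F [ 0.2 -0.9 -1.6] op 15.5
2 [-30. -24. 137.  45.  33. -63.] 0.0 maxdq 3.3
4 [-30. -26. 136.  39.  36. -57.] 0.0 maxdq 2.9
6 [-30. -27. 136.  34.  38. -52.] 0.0 maxdq 2.4
8 [-29. -28. 135.  30.  41. -48.] 0.0 maxdq 2.1
```

>>> step_arm(motion=[0,0.02,0,-5,0,0,0,0,0.02,0,-5,0,0,0,0,0.02,0,-5,0,0,0,0,0.02,0,-5,0,0,0,0,0.02,0,-5,0,0,0])

```text
time_s: 20.0
tcp_pos: [0.5711, -0.1213, 0.1429]
tool_rot: [[-0.018, 0.715, 0.698], [1.0, 0.007, 0.018], [0.008, 0.699, -0.715]]
ft_force: [1.1, 0.1, -1.8]
opening: 0.0156
```

>>> step_arm(motion=[0,0.02,0,-5,0,0,0,0,0.02,0,-5,0,0,0,0,0.02,0,-5,0,0,0,0,0,0,-5,0,0,0,0,0,0,-3,0,0,0])

```text
time_s: 20.5
tcp_pos: [0.5488, -0.1221, 0.1473]
tool_rot: [[-0.018, 0.755, 0.656], [1.0, 0.009, 0.017], [0.007, 0.656, -0.755]]
ft_force: [0.0, 1.0, -1.7]
opening: 0.0154
```

```bash
python3 -c "
from path import *
from h import *
plan([.655,-.116,.200],1,0,12)
c=cam('top')
for x in nuts(c,(335,170,385,290)): print(x,onz(c,*x[1],.022))
s=cam('side')
for x in nuts(s,(280,120,400,215),20): print(x,onz(s,*x[1],.022))
"
```

```text
p0 [ 548.8 -122.1  147.3] per row rot [-0.002  0.06   0.   ] shift [8.9 0.5 4.4] F [ 0.   1.  -1.7] op 15.4
3 [-25. -18. 122.  18.  49. -34.] 0.0 maxdq 4.6
6 [-20.  -7. 108.   9.  60. -25.] 0.0 maxdq 4.9
9 [-17.   5.  93.   3.  72. -19.] 0.0 maxdq 5.2
12 [-14.  18.  76.   0.  86. -15.] 0.0 maxdq 5.8
(50, array([354.1, 222. ]), array([351, 217,   8,  10])) [ 0.53739133 -0.10676344  0.022     ]
(183, array([316.3, 143.3]), array([295, 128,  43,  32])) [ 0.56204855 -0.27343765  0.022     ]
(196, array([339.9, 177.2]), array([333, 167,  15,  21])) [ 0.52994784 -0.12928569  0.022     ]
```

>>> step_arm(motion=[0,0,0,0,0,10,0,0,0,0,0,1,15,0,0,0,0,0,1,15,0,0,0.06,0,9,1,6,0,0,0.06,0,9,1,4,0])

```text
time_s: 21.1
tcp_pos: [0.5643, -0.1188, 0.1981]
tool_rot: [[-0.011, 0.83, 0.557], [1.0, 0.004, 0.014], [0.01, 0.557, -0.83]]
ft_force: [-0.6, -0.6, -1.8]
opening: 0.0152
```

>>> step_arm(motion=[0,0.06,0,9,0,0,0,0,0.06,0,9,0,0,0,0,0.06,0,9,0,0,0,0,0.06,0,9,0,0,0,0,0.06,0,9,0,0,0])

```text
time_s: 21.6
tcp_pos: [0.6135, -0.1208, 0.2052]
tool_rot: [[-0.004, 0.959, 0.283], [1.0, 0.002, 0.008], [0.007, 0.283, -0.959]]
ft_force: [-0.4, -0.6, -1.8]
opening: 0.0156
```

```bash
python3 -c "
from path import *
plan([.652,-.116,.180],1,0,6)"
```

```text
p0 [ 613.5 -120.8  205.2] per row rot [-0.002  0.048  0.002] shift [ 6.4  0.8 -4.2] F [-0.4 -0.6 -1.8] op 15.6
1 [-18.   1.  97.   5.  70. -20.] 0.0 maxdq 3.5
2 [-17.   4.  93.   4.  72. -19.] 0.0 maxdq 3.6
3 [-17.   8.  90.   3.  75. -18.] 0.0 maxdq 3.7
4 [-16.  11.  86.   2.  78. -17.] 0.0 maxdq 3.8
5 [-15.  15.  82.   1.  81. -16.] 0.0 maxdq 3.9
6 [-15.  19.  78.   0.  84. -16.] 0.0 maxdq 4.0
```

>>> step_arm(motion=[-0.002,0.05,0.002,7,1,-2,0,-0.002,0.05,0.003,8,1,-4,0,0,0.05,0.003,8,1,-5,0,0,0.05,0.003,8,1,-4,0,0,0.05,0,5,0,0,0])

```text
time_s: 22.1
tcp_pos: [0.6545, -0.1179, 0.1947]
tool_rot: [[-0.011, 0.999, 0.034], [1.0, 0.01, 0.002], [0.002, 0.034, -0.999]]
ft_force: [-0.0, -0.1, -2.0]
opening: 0.0152
```

```bash
python3 -c "
from path import *
from h import *
plan([.652,-.1158,.112],1,0,6)
s=cam('side')
for x in nuts(s,(280,120,400,215),20): print(x,onz(s,*x[1],.022))
"
```

```text
p0 [ 654.5 -117.9  194.7] per row rot [-0.     0.006  0.001] shift [ -0.4   0.4 -13.8] F [-0.  -0.1 -2. ] op 15.2
1 [-15.  17.  79.   1.  82. -16.] 0.0 maxdq 1.0
2 [-15.  18.  80.   0.  81. -16.] 0.0 maxdq 1.0
3 [-15.  19.  80.   0.  80. -16.] 0.0 maxdq 1.0
4 [-15.  20.  81.   0.  79. -16.] 0.0 maxdq 1.0
5 [-15.  21.  81.   0.  78. -16.] 0.0 maxdq 1.0
6 [-15.  21.  82.   0.  77. -16.] 0.0 maxdq 1.0
(236, array([322., 148.]), array([305, 128,  34,  31])) [ 0.55007717 -0.25029935  0.022     ]
(189, array([337.7, 177.1]), array([331, 167,  16,  21])) [ 0.53620012 -0.13159631  0.022     ]
```

>>> step_arm(motion=[0,0.012,0.002,-1,1,-12,0,0,0.01,0.002,-1,1,-20,0,0,0.008,0,0,0,-22,0,0,0,0,0,0,-12,0,0,0,0,0,0,-4,0])

```text
time_s: 22.65
tcp_pos: [0.6524, -0.1159, 0.1192]
tool_rot: [[-0.014, 1.0, 0.003], [1.0, 0.014, 0.002], [0.002, 0.003, -1.0]]
ft_force: [-1.0, 0.8, -1.1]
opening: 0.0153
```

```bash
python3 -c "
from path import *
plan([.652,-.1158,.110],1,0,1)"
```

```text
p0 [ 652.4 -115.9  119.2] per row rot [-0.002  0.003  0.004] shift [-0.4  0.1 -9.2] F [-1.   0.8 -1.1] op 15.3
1 [-15.  22.  82.  -0.  77. -16.] 0.0 maxdq 0.7
```

>>> step_arm(motion=[0,0.003,0.003,0,0,-5,0,0,0,0,0,0,-4,0,0,0,0,-5,0,-1,0,0,0,0,-9,0,0,0,0,0,0,-10,0,0,0])

```text
time_s: 23.15
tcp_pos: [0.6289, -0.1163, 0.1112]
tool_rot: [[-0.017, 1.0, 0.005], [1.0, 0.017, 0.001], [0.001, 0.005, -1.0]]
ft_force: [0.2, 0.4, -2.2]
opening: 0.0155
```

>>> step_arm(motion=[0,0,0,-10,0,0,0,0,0,0,-10,0,0,0,0,0,0,-10,0,0,0,0,0,0,-10,0,0,0,0,0,0,-10,0,0,0])

```text
time_s: 23.65
tcp_pos: [0.575, -0.1168, 0.1131]
tool_rot: [[-0.016, 1.0, 0.008], [1.0, 0.016, -0.0], [-0.0, 0.008, -1.0]]
ft_force: [-0.6, -0.2, -1.4]
opening: 0.0152
```

```bash
python3 -c "
from path import *
plan([.493,-.118,.110],1,0,10)"
```

```text
p0 [ 575.  -116.8  113.1] per row rot [0.    0.001 0.   ] shift [-8.2 -0.1 -0.3] F [-0.6 -0.2 -1.4] op 15.2
2 [-17.   8.  98.   0.  74. -18.] 0.0 maxdq 1.3
4 [-18.   5. 100.   0.  74. -19.] 0.0 maxdq 1.3
6 [-18.   3. 103.   0.  74. -19.] 0.0 maxdq 1.2
8 [-19.   1. 105.   0.  74. -20.] 0.0 maxdq 1.2
10 [-19.  -2. 108.   0.  74. -20.] 0.0 maxdq 1.2
```

>>> step_arm(motion=[0,0.004,0,-4,0,-2,0,0,0.002,0,-8,0,-1,0,0,0,0,-9,-1,0,0,0,0,0,-9,0,0,0,0,0,0,-9,0,0,0])

```text
time_s: 24.15
tcp_pos: [0.5327, -0.118, 0.1108]
tool_rot: [[-0.016, 1.0, 0.003], [1.0, 0.016, -0.001], [-0.001, 0.003, -1.0]]
ft_force: [0.1, 0.8, -1.8]
opening: 0.0158
```

>>> step_arm(motion=[0,0,0,-9,0,-1,0,0,0,0,-9,0,0,0,0,0,0,-8,0,0,0,0,0,0,-6,0,0,0,0,0,0,-3,0,0,0])

```text
time_s: 24.65
tcp_pos: [0.494, -0.118, 0.1099]
tool_rot: [[-0.016, 1.0, 0.004], [1.0, 0.016, -0.001], [-0.001, 0.004, -1.0]]
ft_force: [0.5, 0.7, -2.9]
opening: 0.0153
```

```bash
python3 -c "
from path import *
from h import *
plan([.493,-.118,.110],1,0,1)
c=cam('top')
for x in nuts(c,(335,170,385,290)): print(x,onz(c,*x[1],.022))
s=cam('side')
for x in nuts(s,(300,130,400,215),20): print(x,onz(s,*x[1],.022))
a=cv2.resize(s['pixels'][110:230,290:410],(480,480),interpolation=cv2.INTER_CUBIC)
cv2.imwrite('pics/p8.png',cv2.convertScaleAbs(a[:,:,::-1],alpha=1.4))"
```

```text
p0 [ 494.  -118.   109.9] per row rot [0.001 0.004 0.001] shift [-1.   0.   0.1] F [ 0.5  0.7 -2.9] op 15.3
1 [-19.  -2. 108.  -0.  74. -20.] 0.0 maxdq 0.2
(112, array([350.3, 259.5]), array([344, 254,  13,  13])) [ 0.43356748 -0.09436462  0.022     ]
(102, array([366.1, 261.2]), array([360, 256,  13,  11])) [ 0.42851045 -0.13780858  0.022     ]
(265, array([325.2, 151.8]), array([300, 130,  39,  30])) [ 0.54474784 -0.23314548  0.022     ]
(155, array([371.7, 171.1]), array([366, 161,  14,  22])) [ 0.43042559 -0.12167074  0.022     ]
```

View pics/p8.png

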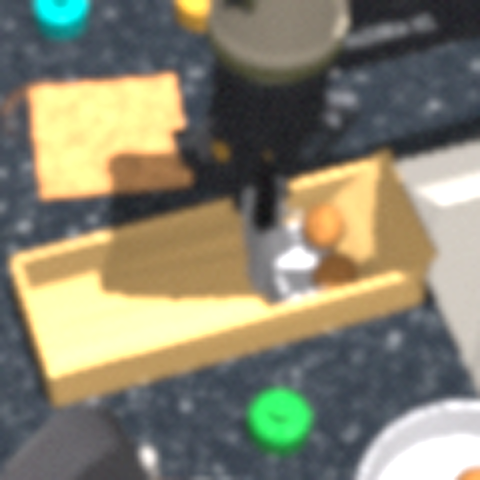

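>>> step_arm(motion=[0,0.05,0,-2,0,2,0,0,0.06,0,0,0,4,0,0,0.06,0,0,0,4,0,0,0.06,0,0,0,4,0,0,0.06,0,0,0,4,0])

```text
time_s: 25.25
tcp_pos: [0.4933, -0.1183, 0.1292]
tool_rot: [[-0.015, 0.958, -0.288], [1.0, 0.015, -0.002], [0.002, -0.288, -0.958]]
ft_force: [1.0, -1.0, -1.5]
opening: 0.0153
```

>>> step_arm(motion=[0,0.04,0,1,0,4,0,0,0.04,0,2,0,5,0,0,0.04,0,3,0,5,0,0,0.02,0,3,0,6,0,0,0,0,1,0,6,0])

```text
time_s: 25.75
tcp_pos: [0.5058, -0.1178, 0.1532]
tool_rot: [[-0.015, 0.904, -0.427], [1.0, 0.016, -0.002], [0.005, -0.426, -0.904]]
ft_force: [0.9, -0.2, -2.6]
opening: 0.0148
```

```bash
python3 -c "
from path import *
from h import *
plan([.513,-.118,.210],1,28,1)
c=cam('top')
for x in nuts(c,(335,170,385,290)): print(x,onz(c,*x[1],.022))
s=cam('side')
for x in nuts(s,(300,130,400,215),20): print(x,onz(s,*x[1],.022))
a=cv2.resize(s['pixels'][110:230,290:410],(480,480),interpolation=cv2.INTER_CUBIC)
cv2.imwrite('pics/p9.png',cv2.convertScaleAbs(a[:,:,::-1],alpha=1.4))"
```

```text
p0 [ 505.8 -117.8  153.2] per row rot [-0.006  0.048  0.002] shift [ 7.2 -0.2 56.8] F [ 0.9 -0.2 -2.6] op 14.8
1 [-14.  24.  73.  -7. 111. -16.] 0.0 maxdq 8.2
(175, array([320.3, 150. ]), array([300, 130,  39,  31])) [ 0.55744836 -0.24441044  0.022     ]
(175, array([369. , 159.6]), array([362, 150,  15,  20])) [ 0.42367201 -0.16435197  0.022     ]
```

View pics/p9.png

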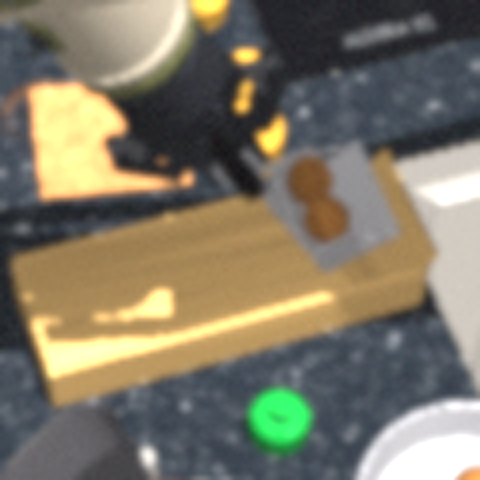

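Both walnuts are seated at the back of the scoop. I'll repeat the carry.

>>> step_arm(motion=[0,0.03,0,2,0,10,0,0,0.01,0,2,0,12,0,0,0,0,1,0,15,0,0,0,0,0,0,14,0,0,0,0,0,0,8,0])

```text
time_s: 26.35
tcp_pos: [0.5103, -0.1179, 0.2162]
tool_rot: [[-0.015, 0.888, -0.459], [1.0, 0.016, -0.002], [0.006, -0.459, -0.888]]
ft_force: [0.5, -0.1, -1.9]
opening: 0.0154
```

>>> step_arm(motion=[0,0,0.02,0,5,8,0,0,0,0.05,-2,10,12,0,0,0,0.07,-4,13,10,0,0,0,0.08,-4,14,6,0,0,0,0.08,-4,14,4,0])

```text
time_s: 26.85
tcp_pos: [0.4957, -0.0603, 0.2618]
tool_rot: [[-0.324, 0.841, -0.432], [0.946, 0.291, -0.143], [0.005, -0.456, -0.89]]
ft_force: [-0.1, 0.1, -1.9]
opening: 0.0149
```

>>> step_arm(motion=[0,0,0.08,-4,14,3,0,0,0,0.08,-4,14,3,0,0,0,0.08,-4,14,2,0,0,0,0.08,-4,14,0,0,0,0,0.08,-4,14,0,0])

```text
time_s: 27.35
tcp_pos: [0.4735, 0.0175, 0.2745]
tool_rot: [[-0.692, 0.642, -0.33], [0.722, 0.619, -0.31], [0.006, -0.453, -0.892]]
ft_force: [-0.3, -0.1, -3.1]
opening: 0.0154
```

>>> step_arm(motion=[0,0,0.08,-4,14,0,0,0,0,0.08,-4,14,0,0,0,0,0.08,-4,14,0,0,0,0,0.08,-4,14,0,0,0,0,0.08,-3,14,0,0])

```text
time_s: 27.85
tcp_pos: [0.4506, 0.0953, 0.2776]
tool_rot: [[-0.932, 0.321, -0.17], [0.363, 0.832, -0.419], [0.007, -0.452, -0.892]]
ft_force: [-0.2, 0.7, -3.3]
opening: 0.016
```

>>> step_arm(motion=[0,0,0.08,-3,20,0,0,0,0,0.08,-3,22,0,0,0,0,0.06,-2,25,0,0,0,0,0.05,-1,25,0,0,0,0,0.03,-1,20,0,0])

```text
time_s: 28.35
tcp_pos: [0.435, 0.2151, 0.2811]
tool_rot: [[-0.999, 0.032, -0.026], [0.04, 0.892, -0.45], [0.008, -0.451, -0.893]]
ft_force: [0.2, 0.4, -2.2]
opening: 0.0156
```

```bash
python3 -c "
from path import *
plan([.4376,.235,.265],90,28,3)"
```

```text
p0 [435.  215.1 281.1] per row rot [-0.007 -0.003  0.013] shift [ 0.9  6.6 -5.4] F [ 0.2  0.4 -2.2] op 15.6
1 [ 36.   6.  87. -22. 104. -55.] 0.0 maxdq 0.8
2 [ 37.   6.  87. -22. 104. -54.] 0.0 maxdq 0.8
3 [ 38.   7.  86. -22. 103. -54.] 0.0 maxdq 0.8
```

>>> step_arm(motion=[0,0,0.01,1,6,-6,0,0,0,0.01,1,4,-6,0,0,0,0,1,0,-4,0,0.05,0,0,0,0,-3,0,0.1,0,0,0,0,-3,0])

```text
time_s: 28.85
tcp_pos: [0.4348, 0.2288, 0.2563]
tool_rot: [[-1.0, 0.0, -0.015], [0.005, 0.95, -0.312], [0.014, -0.312, -0.95]]
ft_force: [-0.9, -0.8, -2.8]
opening: 0.0151
```

>>> step_arm(motion=[0.1,0,0,0,-1,-4,0,0.1,0,0,0,-4,-2,0,0.08,0,0,0,-8,-2,0,0.08,0,0,0,-10,-1,0,0.08,0,0,0,-10,0,0])

```text
time_s: 29.35
tcp_pos: [0.4346, 0.1914, 0.2455]
tool_rot: [[-1.0, 0.003, -0.013], [0.001, 0.991, 0.136], [0.014, 0.136, -0.991]]
ft_force: [-0.3, -0.0, -2.8]
opening: 0.0153
```

```bash
python3 -c "
from path import *
plan([.4376,.125,.262],90,-50,8)"
```

```text
p0 [434.6 191.4 245.5] per row rot [ 0.092 -0.002 -0.   ] shift [ 0.4 -8.3  2.1] F [-0.3 -0.  -2.8] op 15.3
2 [  1. -18. 109.  18.  89. -89.] 0.0 maxdq 5.4
4 [  -9.  -18.  111.   28.   92. -100.] 0.0 maxdq 5.1
6 [ -18.  -15.  113.   37.   96. -109.] 0.0 maxdq 4.5
8 [ -26.  -10.  113.   45.  100. -117.] 0.0 maxdq 3.8
```

>>> step_arm(motion=[0.08,0,0,0,-5,2,0,0.09,0,0,0,-7,2,0,0.09,0,0,0,-8,2,0,0.09,0,0,0,-8,2,0,0.09,0,0,0,-8,2,0])

```text
time_s: 29.85
tcp_pos: [0.4341, 0.1481, 0.2557]
tool_rot: [[-1.0, 0.008, -0.005], [0.003, 0.832, 0.555], [0.008, 0.555, -0.832]]
ft_force: [-0.3, 0.3, -2.4]
opening: 0.0151
```

>>> step_arm(motion=[0.09,0,0,0,-8,2,0,0.09,0,0,0,-6,2,0,0.08,0,0,0,-4,1,0,0.04,0,0,0,0,0,0,0,0,0,0,0,0,0])

```text
time_s: 30.35
tcp_pos: [0.4332, 0.1221, 0.2585]
tool_rot: [[-1.0, 0.018, 0.005], [0.015, 0.623, 0.782], [0.011, 0.782, -0.623]]
ft_force: [-0.4, 0.2, -1.7]
opening: 0.0155
```

>>> step_arm(motion=[0,0,0,0,0,8,0,-0.05,0,0,0,0,12,0,-0.1,0,0,0,-5,15,0,-0.1,0,-0.05,0,-15,12,0,-0.1,0,-0.08,4,-25,0,0])

```text
time_s: 30.85
tcp_pos: [0.436, 0.0779, 0.3085]
tool_rot: [[-0.989, 0.127, 0.082], [0.151, 0.851, 0.503], [-0.005, 0.509, -0.861]]
ft_force: [0.4, -0.0, -2.0]
opening: 0.0151
```

```bash
python3 -c "
from path import *
from h import *
c=cam('top');s=cam('side')
print([x[:2] for x in nuts(c,(225,220,290,290),15)],[x for x in nuts(s,(370,190,460,300),20)],nuts(c,(335,170,385,290)))
print(nuts(c,(290,200,335,300)))
plan([.6123,-.2937,.21],-10,0,25)
M=c['pixels'][215:300,215:300]
cv2.imwrite('pics/p10.png',cv2.resize(np.hstack([M,s['pixels'][195:280,370:455]])[:,:,::-1],None,fx=4,fy=4,interpolation=cv2.INTER_CUBIC))"
```

```text
[(292, array([251.5, 252.6]))] [(588, array([403.8, 241.6]), array([392, 224,  26,  37]))] []
[]
p0 [436.5  77.5 309.3] per row rot [-0.014  0.02  -0.062] shift [  7.  -14.8  -4. ] F [ 0.3  0.2 -1.7] op 15.2
6 [-26. -17. 106.  24.  93. -84.] 0.0 maxdq 2.8
12 [-28.  -8.  99.  17.  88. -66.] 0.0 maxdq 3.3
18 [-29.   3.  90.   9.  85. -45.] 0.0 maxdq 3.5
24 [-30.  18.  76.   1.  86. -23.] 0.0 maxdq 3.5
```

View pics/p10.png

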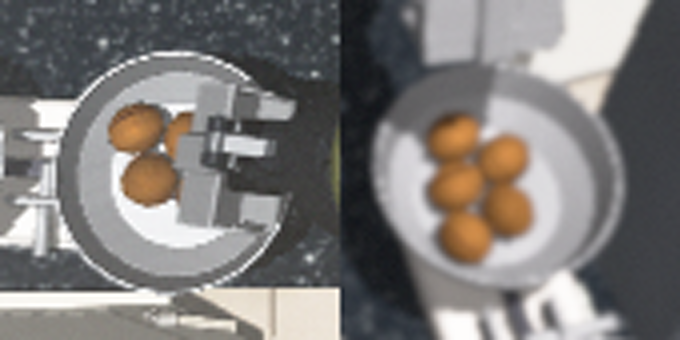

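All five walnuts are in the deep pan. I'm returning the scoop.

>>> step_arm(motion=[-0.02,0.03,-0.09,10,-22,-4,0,-0.02,0.03,-0.09,10,-22,-4,0,-0.02,0.03,-0.09,10,-22,-5,0,-0.02,0.03,-0.09,10,-22,-5,0,-0.02,0.03,-0.09,10,-22,-5,0])

```text
time_s: 31.45
tcp_pos: [0.4857, -0.0268, 0.2868]
tool_rot: [[-0.82, 0.555, 0.143], [0.564, 0.739, 0.369], [0.099, 0.383, -0.918]]
ft_force: [-0.6, -0.4, -1.5]
opening: 0.0154
```

>>> step_arm(motion=[-0.02,0.03,-0.09,10,-22,-6,0,-0.02,0.03,-0.09,10,-22,-6,0,-0.02,0.03,-0.09,10,-22,-6,0,-0.02,0.03,-0.09,10,-22,-6,0,-0.02,0.03,-0.09,10,-22,-6,0])

```text
time_s: 31.95
tcp_pos: [0.5359, -0.1329, 0.2519]
tool_rot: [[-0.467, 0.876, 0.124], [0.873, 0.434, 0.224], [0.142, 0.213, -0.967]]
ft_force: [0.7, 0.6, -1.4]
opening: 0.0154
```

```bash
python3 -c "
from path import *
plan([.6123,-.2937,.21],-9.8,0,7)"
```

```text
p0 [ 535.9 -132.9  251.9] per row rot [-0.025  0.028 -0.092] shift [ 10.9 -23.   -6. ] F [ 0.7  0.6 -1.4] op 15.4
1 [-29.  -0.  93.  13.  87. -52.] 0.0 maxdq 5.1
2 [-29.   3.  90.  11.  86. -47.] 0.0 maxdq 5.2
3 [-30.   6.  87.   9.  86. -41.] 0.0 maxdq 5.3
4 [-30.   9.  84.   6.  86. -36.] 0.0 maxdq 5.3
5 [-30.  13.  81.   4.  86. -31.] 0.0 maxdq 5.3
6 [-30.  16.  77.   2.  86. -25.] 0.0 maxdq 5.3
7 [-30.  20.  73.   0.  87. -20.] 0.0 maxdq 5.3
```

>>> step_arm(motion=[-0.025,0.028,-0.092,11,-23,-6,0,-0.025,0.028,-0.092,11,-23,-6,0,-0.025,0.028,-0.092,11,-23,-6,0,-0.025,0.028,-0.092,11,-23,-6,0,-0.025,0.028,-0.092,11,-23,-6,0])

```text
time_s: 32.45
tcp_pos: [0.5917, -0.2429, 0.2146]
tool_rot: [[-0.006, 0.999, 0.04], [0.997, 0.003, 0.074], [0.073, 0.041, -0.996]]
ft_force: [-0.4, 0.3, -0.9]
opening: 0.0153
```

>>> step_arm(motion=[-0.025,0.028,-0.09,10,-16,-4,0,-0.02,0.02,-0.06,7,-9,-2,0,0,0,-0.02,0,0,0,0,0,0,0,0,0,0,0,0,0,0,0,0,0,0])

```text
time_s: 32.95
tcp_pos: [0.6084, -0.2621, 0.1996]
tool_rot: [[0.165, 0.986, -0.012], [0.986, -0.164, 0.042], [0.039, -0.018, -0.999]]
ft_force: [-0.3, -0.5, -2.0]
opening: 0.0155
```

```bash
python3 -c "
from path import *
plan([.6123,-.2937,.125],-9.8,0,1)"
```

```text
p0 [ 608.4 -262.1  199.6] per row rot [-0.042 -0.012 -0.006] shift [  3.9 -31.6 -74.6] F [-0.3 -0.5 -2. ] op 15.5
1 [-30.  23.  78.   0.  79. -20.] 0.0 maxdq 8.7
```

>>> step_arm(motion=[-0.02,-0.006,-0.006,2,-12,-5,0,-0.015,-0.006,0,1,-11,-10,0,-0.006,0,0,1,-6,-15,0,0,0,0,0,-2,-18,0,0,0,0,0,0,-10,0])

```text
time_s: 33.45
tcp_pos: [0.6124, -0.2959, 0.1398]
tool_rot: [[0.168, 0.986, 0.006], [0.986, -0.168, -0.004], [-0.003, 0.006, -1.0]]
ft_force: [-0.9, -0.7, -1.9]
opening: 0.0156
```

```bash
python3 -c "
from path import *
from h import *
plan([.6123,-.2937,.1115],-9.8,0,1)
c=cam('side')
m=cv2.inRange(cv2.cvtColor(c['pixels'],cv2.COLOR_RGB2HSV),(20,150,120),(32,255,255))
n,l,s,ce=cv2.connectedComponentsWithStats(m[60:200,250:400])
for i in range(1,n):
  if s[i,4]>30: p=ce[i]+[250,60]; print(s[i,2:],p,onz(c,*p,.03))"
```

```text
p0 [ 612.4 -295.9  139.8] per row rot [ 0.004  0.006 -0.002] shift [ -0.1   2.2 -28.3] F [-0.9 -0.7 -1.9] op 15.6
1 [-30.  24.  78.   0.  78. -20.] 0.0 maxdq 2.2
[11 12 84] [340.27380952 108.51190476] [ 0.44655042 -0.38257471  0.03      ]
[ 15  16 170] [261.21176471 137.12352941] [ 0.72483323 -0.34360815  0.03      ]
[ 9 10 34] [354.14705882 144.55882353] [ 0.45112302 -0.2274128   0.03      ]
```

>>> step_arm(motion=[0.003,0.004,0,0,1,-8,0,0,0,0,0,1,-10,0,0,0,0,0,0,-7,0,0,0,0,0,0,-3,0,0,0,0,0,0,0,0])

```text
time_s: 34.0
tcp_pos: [0.6127, -0.2939, 0.1115]
tool_rot: [[0.167, 0.986, 0.002], [0.986, -0.167, -0.001], [-0.001, 0.002, -1.0]]
ft_force: [-0.4, 0.3, -2.1]
opening: 0.0153
```

```bash
python3 -c "
from path import *
plan([.6123,-.2937,.1108],-9.8,0,1)"
```

```text
p0 [ 612.7 -293.9  111.5] per row rot [ 0.001  0.002 -0.003] shift [-0.4  0.2 -0.7] F [-0.4  0.3 -2.1] op 15.3
1 [-30.  24.  78.   0.  78. -20.] 0.0 maxdq 0.2
```

>>> step_arm(motion=[0,0,0,0,0,-1,0,0,0,0,0,0,0,0,0,0,0,0,0,0,0.5,0,0,0,0,0,0,1,0,0,0,0,0,0,1])

```text
time_s: 34.5
tcp_pos: [0.6136, -0.294, 0.111]
tool_rot: [[0.167, 0.986, 0.004], [0.986, -0.167, -0.002], [-0.001, 0.004, -1.0]]
ft_force: [0.0, -0.3, 0.3]
opening: 0.0579
```

>>> step_arm(motion=[0,0,0,0,0,0,1,0,0,0,0,0,10,1,0,0,0,0,0,20,1,0,0,0,0,0,30,1,0,0,0,0,0,30,1])

```text
time_s: 35.0
tcp_pos: [0.6101, -0.292, 0.1986]
tool_rot: [[0.167, 0.986, -0.006], [0.986, -0.167, 0.003], [0.002, -0.006, -1.0]]
ft_force: [-0.1, -0.5, 0.1]
opening: 0.0852
```

>>> step_arm(motion=[0,0,0,0,30,10,1,0,0,0,0,40,0,1,0,0,0,0,45,0,1,0,0,0,-10,45,0,1,0,0,0,-10,45,0,1])

```text
time_s: 35.5
tcp_pos: [0.5929, -0.0894, 0.2221]
tool_rot: [[0.176, 0.984, 0.011], [0.984, -0.176, -0.005], [-0.003, 0.011, -1.0]]
ft_force: [1.0, 0.8, 0.4]
opening: 0.0854
```

```bash
cat >> h.py <<'E'
def brass(c,box,z=.036,mn=60):
    m=cv2.inRange(cv2.cvtColor(c['pixels'],cv2.COLOR_RGB2HSV),(20,150,120),(32,255,255)); u0,v0,u1,v1=box
    n,l,s,ce=cv2.connectedComponentsWithStats(m[v0:v1,u0:u1])
    for i in range(1,n):
        if s[i,4]>mn: p=ce[i]+[u0,v0]; print("brass",s[i,4],s[i,2:4],np.round(p,1),np.round(onz(c,*p,z),4))
E
python3 -c "
from path import *
from h import *
c=cam('top')
brass(c,(380,225,480,275)); st()
a=cv2.resize(c['pixels'][120:290,310:480],(510,510),interpolation=cv2.INTER_CUBIC)
cv2.imwrite('pics/p11.png',a[:,:,::-1])"
```

```text
brass 311 [20 20] [402.7 250. ] [ 0.4574 -0.2377  0.036 ]
brass 193 [16 16] [458.4 253.7] [ 0.446  -0.3887  0.036 ]
brass 245 [18 18] [423.5 257.2] [ 0.4374 -0.2935  0.036 ]
t 35.55 p [592.  -82.4 222.5] F [2.5 3.9 0.3] op 86.0 j [-12.9   6.8  86.9   0.1  85.7  -3. ] yaw -9.9 tz [ 0.01  -0.001 -1.   ]
```

View pics/p11.png

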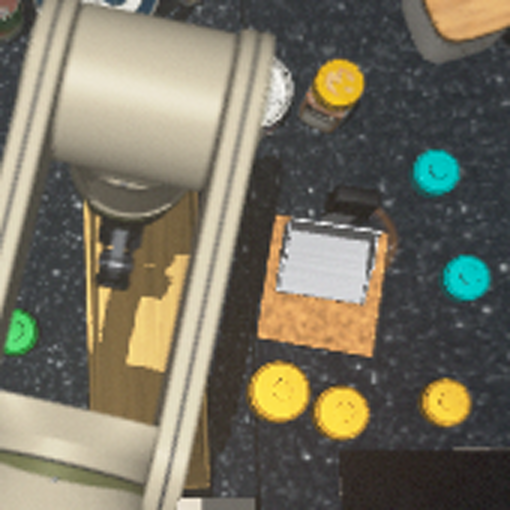

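>>> step_arm(motion=[0,0,-0.03,-15,-20,-4,1,0,0,-0.03,-28,-32,-8,1,0,0,-0.04,-28,-33,-12,1,0,0,-0.04,-28,-33,-12,1,0,0,-0.03,-18,-20,-10,1])

```text
time_s: 36.05
tcp_pos: [0.4754, -0.2168, 0.1831]
tool_rot: [[0.328, 0.944, 0.021], [0.945, -0.328, -0.006], [0.001, 0.022, -1.0]]
ft_force: [0.7, -0.4, -0.6]
opening: 0.0858
```

```bash
python3 -c "
from path import *
plan([.4574,-.238,.09],-20,0,5)"
```

```text
p0 [ 475.4 -216.8  183.1] per row rot [ 0.001  0.004 -0.003] shift [ -3.6  -4.2 -18.6] F [ 0.7 -0.4 -0.6] op 85.8
1 [-31.  -3. 103.   0.  79. -12.] 0.0 maxdq 1.8
2 [-31.  -2. 105.   0.  77. -12.] 0.0 maxdq 1.8
3 [-32.  -1. 106.   0.  75. -12.] 0.0 maxdq 1.8
4 [-33.  -0. 106.   0.  74. -13.] 0.0 maxdq 1.8
5 [-33.   1. 107.  -0.  72. -13.] 0.0 maxdq 1.8
```

>>> step_arm(motion=[0.001,0.006,-0.005,-4,-6,-8,1,0.001,0.006,-0.005,-3,-3,-18,1,0.001,0.004,-0.005,-1,-1,-22,1,0,0,0,0,0,-18,1,0,0,0,0,0,-8,1])

```text
time_s: 36.55
tcp_pos: [0.4676, -0.229, 0.1077]
tool_rot: [[0.346, 0.938, 0.008], [0.938, -0.346, -0.006], [-0.003, 0.009, -1.0]]
ft_force: [-0.0, -0.1, -0.2]
opening: 0.0854
```

```bash
python3 -c "
from path import *
from h import *
plan([.4574,-.238,.014],-20,0,5)
s=cam('side'); brass(s,(290,80,400,170),.03)"
```

```text
p0 [ 467.6 -229.   107.7] per row rot [0.001 0.002 0.001] shift [ -2.   -1.8 -18.7] F [-0.  -0.1 -0.2] op 85.4
1 [-32.   1. 107.  -0.  71. -12.] 0.0 maxdq 2.0
2 [-32.   3. 108.  -0.  69. -12.] 0.0 maxdq 2.0
3 [-33.   4. 109.  -0.  67. -12.] 0.0 maxdq 2.0
4 [-33.   6. 109.  -0.  65. -13.] 0.0 maxdq 2.0
5 [-33.   7. 110.  -0.  63. -13.] 0.0 maxdq 2.0
brass 179 [14 25] [352.6 135.9] [ 0.4445 -0.2614  0.03  ]
```

>>> step_arm(motion=[0,0.004,0,-6,-5,-5,1,0,0.004,0,-4,-3,-12,1,0,0,0,-1,-1,-15,1,0,0,0,0,0,-8,1,0,0,0,0,0,0,1])

```text
time_s: 37.1
tcp_pos: [0.457, -0.2382, 0.0657]
tool_rot: [[0.343, 0.939, -0.0], [0.939, -0.343, -0.006], [-0.006, 0.002, -1.0]]
ft_force: [0.3, 0.5, 0.2]
opening: 0.0853
```

```bash
python3 -c "
from path import *
plan([.4574,-.238,.014],-20,0,5)"
```

```text
p0 [ 457.  -238.2   65.7] per row rot [ 0.001 -0.     0.   ] shift [  0.1   0.  -10.3] F [0.3 0.5 0.2] op 85.3
1 [-33.   4. 109.  -0.  68. -13.] 0.0 maxdq 1.1
2 [-33.   4. 109.  -0.  66. -13.] 0.0 maxdq 1.1
3 [-33.   5. 109.  -0.  65. -13.] 0.0 maxdq 1.1
4 [-33.   6. 109.  -0.  64. -13.] 0.0 maxdq 1.1
5 [-33.   7. 110.   0.  63. -13.] 0.0 maxdq 1.1
```

>>> step_arm(motion=[0.004,0,0,0,0,-10,1,0,0,0,0,0,-15,1,0,0,0,0,0,-15,1,0,0,0,0,0,-8,1,0,0,0,0,0,-3,1])

```text
time_s: 37.6
tcp_pos: [0.4591, -0.2396, 0.0146]
tool_rot: [[0.343, 0.939, 0.004], [0.939, -0.343, -0.005], [-0.003, 0.006, -1.0]]
ft_force: [0.7, 0.4, -0.1]
opening: 0.0854
```

```bash
python3 -c "
from path import *
plan([.4574,-.238,.014],-20,0,5)"
```

```text
p0 [ 459.1 -239.6   14.6] per row rot [0.001 0.001 0.   ] shift [-0.3  0.3 -0.1] F [ 0.7  0.4 -0.1] op 85.4
1 [-33.   7. 110.  -0.  63. -13.] 0.0 maxdq 0.1
2 [-33.   7. 110.  -0.  63. -13.] 0.0 maxdq 0.1
3 [-33.   7. 110.  -0.  63. -13.] 0.0 maxdq 0.1
4 [-33.   7. 110.  -0.  63. -13.] 0.0 maxdq 0.1
5 [-33.   7. 110.   0.  63. -13.] 0.0 maxdq 0.1
```

>>> step_arm(motion=[0,0,0,-1,1,0,1,0,0,0,0,0,0,0,0,0,0,0,0,0,0,0,0,0,0,0,0,0,0,0,0,0,0,0,0])

```text
time_s: 38.1
tcp_pos: [0.4595, -0.2393, 0.0169]
tool_rot: [[0.343, 0.939, 0.007], [0.939, -0.343, -0.006], [-0.003, 0.009, -1.0]]
ft_force: [-0.2, 0.5, -1.8]
opening: 0.0539
```

>>> step_arm(motion=[0,0,0,0,0,0,0,0,0,0,0,0,0,0,0,0,0,0,0,10,0,0,0,0,0,0,25,0,0,0,0,0,0,35,0])

```text
time_s: 38.6
tcp_pos: [0.455, -0.2365, 0.084]
tool_rot: [[0.343, 0.939, -0.003], [0.939, -0.343, 0.0], [-0.001, -0.002, -1.0]]
ft_force: [-0.3, -0.1, -1.1]
opening: 0.0539
```

```bash
python3 -c "
from path import *
plan([.448,.31,.22],0,0,14)"
```

```text
p0 [ 455.  -236.5   84. ] per row rot [ 0.    -0.     0.025] shift [-0.5 39.   9.7] F [-0.3 -0.1 -1.1] op 53.9
3 [-21.  -8. 113.  -0.  75.  -5.] 0.0 maxdq 4.3
6 [ -7. -13. 114.  -0.  79.   5.] 0.0 maxdq 4.9
9 [  8. -12. 110.   0.  82.  15.] 0.0 maxdq 4.9
12 [ 21.  -6. 102.   0.  84.  24.] 0.0 maxdq 4.3
```

>>> step_arm(motion=[0,0,0,0,5,30,0,0,0,0.03,0,20,35,0,0,0,0.03,0,32,30,0,0,0,0.03,0,40,15,0,0,0,0.03,0,40,0,0])

```text
time_s: 39.1
tcp_pos: [0.4565, -0.1007, 0.2079]
tool_rot: [[0.232, 0.973, 0.008], [0.973, -0.232, -0.005], [-0.003, 0.009, -1.0]]
ft_force: [1.3, -0.2, -1.3]
opening: 0.0542
```

>>> step_arm(motion=[0,0,0.03,0,40,0,0,0,0,0.03,0,40,0,0,0,0,0.03,0,40,0,0,0,0,0.03,0,40,0,0,0,0,0.03,0,40,0,0])

```text
time_s: 39.6
tcp_pos: [0.456, 0.1067, 0.2145]
tool_rot: [[0.079, 0.997, 0.018], [0.997, -0.079, -0.004], [-0.003, 0.018, -1.0]]
ft_force: [0.9, -0.6, -1.9]
opening: 0.0538
```

```bash
python3 -c "
from path import *
plan([.448,.31,.19],0,0,5)"
```

```text
p0 [456.  106.7 214.5] per row rot [0.001 0.004 0.016] shift [-1.6 40.7 -4.9] F [ 0.9 -0.6 -1.9] op 53.8
1 [ 12. -12. 106.  -0.  85.  16.] 0.0 maxdq 4.9
2 [ 17. -10. 105.  -0.  84.  20.] 0.0 maxdq 4.7
3 [ 21.  -7. 103.  -0.  84.  23.] 0.0 maxdq 4.4
4 [ 25.  -3. 100.  -0.  83.  26.] 0.0 maxdq 4.2
5 [29.  0. 97. -0. 83. 29.] 0.0 maxdq 3.9
```

>>> step_arm(motion=[0,0.004,0.02,-2,40,0,0,0,0.004,0.02,-2,40,0,0,0,0.004,0.02,-1,40,0,0,0,0.004,0.01,-1,30,0,0,0,0,0,0,12,0,0])

```text
time_s: 40.1
tcp_pos: [0.4475, 0.2788, 0.2186]
tool_rot: [[0.001, 1.0, 0.006], [1.0, -0.001, -0.001], [-0.001, 0.006, -1.0]]
ft_force: [0.4, -0.2, -0.9]
opening: 0.0542
```

>>> step_arm(motion=[0,0,0,0,6,-10,0,0,0,0,0,2,-20,0,0,0,0,0,0,-20,0,0,0,0,0,0,-12,0,0,0,0,0,0,0,0])

```text
time_s: 40.6
tcp_pos: [0.4475, 0.2855, 0.1542]
tool_rot: [[0.002, 1.0, 0.007], [1.0, -0.002, -0.002], [-0.002, 0.007, -1.0]]
ft_force: [-0.8, -0.6, -1.6]
opening: 0.0537
```

```bash
python3 -c "
from path import *
from h import *
plan([.448,.31,.105],0,0,5)
s=cam('side');c=cam('top')
a=cv2.resize(c['pixels'][200:300,150:290],(420,300),interpolation=cv2.INTER_CUBIC);b=cv2.resize(s['pixels'][190:350,360:500],(350,400),interpolation=cv2.INTER_CUBIC)
im=np.zeros((400,780,3),np.uint8);im[:300,:420]=a;im[:,430:]=b
cv2.imwrite('pics/p12.png',im[:,:,::-1])"
```

```text
p0 [447.5 285.5 154.2] per row rot [0.    0.001 0.   ] shift [ 0.1  4.9 -9.8] F [-0.8 -0.6 -1.6] op 53.7
1 [ 28.   0. 102.  -0.  77.  28.] 0.0 maxdq 1.0
2 [ 28.   1. 102.  -0.  76.  28.] 0.0 maxdq 1.0
3 [ 28.   2. 102.  -0.  75.  29.] 0.0 maxdq 1.0
4 [ 29.   3. 102.  -0.  74.  29.] 0.0 maxdq 1.1
5 [ 29.   5. 102.   0.  73.  29.] 0.0 maxdq 1.1
```

View pics/p12.png

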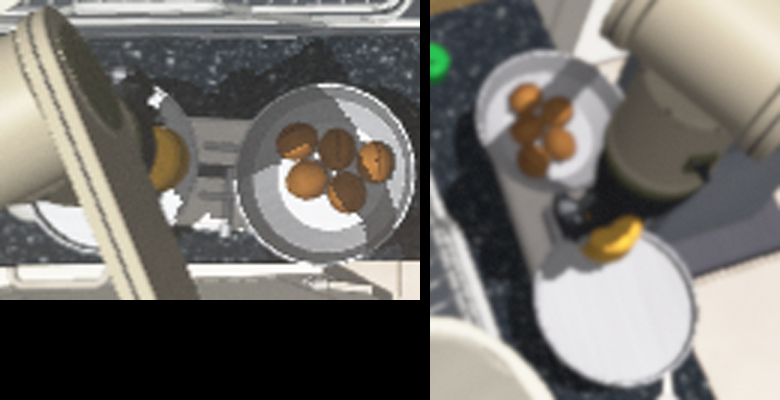

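>>> step_arm(motion=[0,0.003,0,0,10,0,0,0,0.003,0,0,10,-4,0,0,0,0,0,5,-10,0,0,0,0,0,1,-12,0,0,0,0,0,0,-6,0])

```text
time_s: 41.2
tcp_pos: [0.4513, 0.3159, 0.1267]
tool_rot: [[0.002, 1.0, 0.01], [1.0, -0.002, 0.003], [0.003, 0.01, -1.0]]
ft_force: [-0.3, -1.2, -2.0]
opening: 0.054
```

```bash
python3 -c "
from path import *
plan([.448,.31,.105],0,0,2)"
```

```text
p0 [451.3 315.9 126.7] per row rot [-0.002  0.005  0.001] shift [ -1.7  -3.  -10.8] F [-0.3 -1.2 -2. ] op 54.0
1 [ 30.   4. 101.  -0.  74.  30.] 0.0 maxdq 0.9
2 [ 29.   5. 102.  -0.  73.  29.] 0.0 maxdq 0.9
```

>>> step_arm(motion=[-0.002,0.006,0,-2,-4,-5,0,-0.002,0.004,0,-1,-2,-7,0,0,0,0,0,0,-6,0,0,0,0,0,0,-2,0,0,0,0,0,0,0,0])

```text
time_s: 41.7
tcp_pos: [0.4468, 0.3083, 0.1026]
tool_rot: [[0.002, 1.0, -0.004], [1.0, -0.002, -0.003], [-0.003, -0.004, -1.0]]
ft_force: [-0.1, -0.0, 0.3]
opening: 0.0538
```

```bash
python3 -c "
from path import *
plan([.448,.31,.105],0,0,2)"
```

```text
p0 [446.8 308.3 102.6] per row rot [ 0.002 -0.002  0.001] shift [0.6 0.8 1.2] F [-0.1 -0.   0.3] op 53.8
1 [ 29.   5. 102.  -0.  74.  29.] 0.0 maxdq 0.1
2 [ 29.   5. 102.  -0.  73.  29.] 0.0 maxdq 0.1
```

>>> step_arm(motion=[0,0,0,0,0,0,0,0,0,0,0,0,0,0.8,0,0,0,0,0,0,1,0,0,0,0,0,0,1,0,0,0,0,0,0,1])

```text
time_s: 42.2
tcp_pos: [0.448, 0.3088, 0.1045]
tool_rot: [[0.003, 1.0, -0.002], [1.0, -0.003, -0.002], [-0.002, -0.002, -1.0]]
ft_force: [0.5, -0.0, -1.4]
opening: 0.0855
```

>>> step_arm(motion=[0,0,0,0,0,8,1,0,0,0,0,0,25,1,0,0,0,0,0,35,1,0,0,0,0,-20,30,1,0,0,0,0,-40,10,1])

```text
time_s: 42.7
tcp_pos: [0.4455, 0.2495, 0.2158]
tool_rot: [[-0.002, 1.0, -0.005], [1.0, 0.002, -0.003], [-0.003, -0.005, -1.0]]
ft_force: [0.9, -0.8, 0.2]
opening: 0.0857
```

>>> step_arm(motion=[0,0,0,0,-45,0,1,0,0,0,0,-48,0,1,0,0,0,0,-48,0,1,0,0,0,0,-48,0,1,0,0,0,0,-48,0,1])

```text
time_s: 43.2
tcp_pos: [0.4466, 0.0071, 0.2244]
tool_rot: [[-0.009, 1.0, 0.008], [1.0, 0.009, -0.001], [-0.001, 0.008, -1.0]]
ft_force: [0.6, -0.4, -0.8]
opening: 0.0854
```

```bash
python3 -c "
from path import *
from h import *
c=cam('top'); brass(c,(150,210,230,300),.12);brass(c,(380,225,480,275),.024)
plan([.446,-.389,.15],0,0,9)"
```

```text
brass 300 [20 21] [194.3 254.1] [0.4474 0.3097 0.12  ]
brass 196 [16 16] [458.3 253.7] [ 0.4465 -0.3916  0.024 ]
brass 249 [18 18] [423.4 257.1] [ 0.4381 -0.2955  0.024 ]
p0 [ 4.467e+02 -1.000e-01  2.246e+02] per row rot [ 0.001  0.001 -0.   ] shift [ -0.1 -43.2  -8.3] F [ 0.7 -5.   0.4] op 85.2
2 [-17. -15. 110.  -0.  85. -17.] 0.0 maxdq 5.4
4 [-27. -11. 107.  -0.  83. -27.] 0.0 maxdq 4.8
6 [-36.  -4. 103.   0.  81. -36.] 0.0 maxdq 4.1
8 [-43.   5.  96.   0.  79. -43.] 0.0 maxdq 4.3
```

>>> step_arm(motion=[0,0,0,0,-45,-4,1,0,0,0,0,-45,-8,1,0,0,0,0,-45,-8,1,0,0,0,0,-45,-8,1,0,0,0,0,-45,-8,1])

```text
time_s: 43.75
tcp_pos: [0.4478, -0.2275, 0.1943]
tool_rot: [[-0.005, 1.0, 0.018], [1.0, 0.005, -0.008], [-0.008, 0.018, -1.0]]
ft_force: [1.4, -0.0, -0.7]
opening: 0.0852
```

>>> step_arm(motion=[0,0,0,0,-45,-8,1,0,0,0,0,-42,-8,1,0,0,0,0,-30,-8,1,0,0,0,0,-12,-8,1,0,0,0,0,0,-5,1])

```text
time_s: 44.25
tcp_pos: [0.447, -0.3669, 0.1586]
tool_rot: [[0.001, 1.0, 0.021], [1.0, -0.001, -0.011], [-0.011, 0.021, -1.0]]
ft_force: [-0.2, 0.9, -0.8]
opening: 0.0851
```

```bash
python3 -c "
from path import *
plan([.4462,-.391,.05],0,0,5)"
```

```text
p0 [ 447.  -366.9  158.6] per row rot [0.002 0.004 0.   ] shift [ -0.2  -4.8 -21.7] F [-0.2  0.9 -0.8] op 85.1
1 [-45.   7.  96.   0.  76. -45.] 0.0 maxdq 2.0
2 [-45.   9.  96.   0.  74. -45.] 0.0 maxdq 1.9
3 [-46.  11.  96.   0.  72. -46.] 0.0 maxdq 2.0
4 [-46.  13.  96.   0.  70. -46.] 0.0 maxdq 2.1
5 [-46.  15.  96.   0.  69. -46.] 0.0 maxdq 2.2
```

>>> step_arm(motion=[0.003,0.006,0,0,-12,-5,1,0.003,0.006,0,0,-8,-15,1,0.003,0.006,0,0,-3,-25,1,0,0,0,0,0,-25,1,0,0,0,0,0,-12,1])

```text
time_s: 44.75
tcp_pos: [0.4508, -0.3844, 0.0776]
tool_rot: [[-0.003, 1.0, 0.006], [1.0, 0.003, -0.002], [-0.002, 0.006, -1.0]]
ft_force: [-0.7, 0.0, -0.8]
opening: 0.0853
```

>>> step_arm(motion=[0,0,0,0,0,-6,1,0,0,0,0,0,-6,1,0,0,0,0,0,0,1,0,0,0,0,0,0,1,0,0,0,0,0,0,1])

```text
time_s: 45.25
tcp_pos: [0.4524, -0.3816, 0.0666]
tool_rot: [[-0.006, 1.0, 0.007], [1.0, 0.006, -0.002], [-0.002, 0.007, -1.0]]
ft_force: [0.8, -0.3, -0.5]
opening: 0.0854
```

```bash
python3 -c "
from path import *
from h import *
plan([.4462,-.391,.002],0,0,5)
s=cam('side'); brass(s,(290,80,400,170),.02,20)"
```

```text
p0 [ 452.4 -381.6   66.6] per row rot [ 0.     0.001 -0.001] shift [ -1.2  -1.9 -12.9] F [ 0.8 -0.3 -0.5] op 85.4
1 [-45.  15.  96.   0.  69. -46.] 0.0 maxdq 1.2
2 [-46.  16.  97.   0.  67. -46.] 0.0 maxdq 1.2
3 [-46.  17.  97.   0.  66. -46.] 0.0 maxdq 1.2
4 [-46.  18.  97.   0.  65. -46.] 0.0 maxdq 1.2
5 [-46.  19.  97.   0.  64. -46.] 0.0 maxdq 1.2
brass 46 [10 11] [341.1 110.3] [ 0.4434 -0.3826  0.02  ]
brass 95 [14 13] [351.1 129.7] [ 0.4379 -0.2944  0.02  ]
```

>>> step_arm(motion=[0,0.003,0,-3,-5,-5,1,0,0.003,0,-2,-3,-12,1,0,0,0,-1,-1,-18,1,0,0,0,0,0,-12,1,0,0,0,0,0,-5,1])

```text
time_s: 45.8
tcp_pos: [0.4465, -0.3938, 0.0135]
tool_rot: [[-0.005, 1.0, 0.003], [1.0, 0.005, -0.006], [-0.006, 0.003, -1.0]]
ft_force: [-0.6, 0.8, -0.0]
opening: 0.0852
```

```bash
python3 -c "
from path import *
plan([.4462,-.3905,.003],0,0,1)"
```

```text
p0 [ 446.5 -393.8   13.5] per row rot [ 0.006  0.003 -0.005] shift [ -0.3   3.3 -10.5] F [-0.6  0.8 -0. ] op 85.2
1 [-46.  19.  97.   0.  64. -46.] 0.0 maxdq 0.9
```

>>> step_arm(motion=[0.004,0,0,0,3,-6,1,0,0,0,0,0,-4,1,0,0,0,0,0,0,1,0,0,0,0,0,0,0,0,0,0,0,0,0,0])

```text
time_s: 46.3
tcp_pos: [0.4461, -0.39, 0.0018]
tool_rot: [[-0.005, 1.0, 0.002], [1.0, 0.005, -0.0], [-0.0, 0.002, -1.0]]
ft_force: [0.1, -0.0, 0.3]
opening: 0.059
```

>>> step_arm(motion=[0,0,0,0,0,0,0,0,0,0,0,0,0,0,0,0,0,0,0,0,0,0,0,0,0,0,0,0,0,0,0,0,0,0,0])

```text
time_s: 46.8
tcp_pos: [0.4473, -0.3911, 0.0039]
tool_rot: [[-0.005, 1.0, 0.005], [1.0, 0.005, -0.003], [-0.003, 0.005, -1.0]]
ft_force: [-0.6, 0.3, 0.5]
opening: 0.0423
```

```bash
python3 -c "
from h import *
st()"
```

```text
t 46.8 p [ 447.3 -391.1    3.9] F [-0.6  0.3  0.5] op 42.3 j [-46.2  19.   97.1   0.1  63.6 -46.5] yaw 0.3 tz [ 0.005 -0.003 -1.   ]
```

>>> step_arm(motion=[0,0,0,0,0,10,0,0,0,0,0,0,30,0,0,0,0,0,10,45,0,0,0,0,0,25,45,0,0,0,0,0,40,35,0])

```text
time_s: 47.3
tcp_pos: [0.4422, -0.3168, 0.1657]
tool_rot: [[-0.001, 1.0, -0.004], [1.0, 0.001, 0.005], [0.005, -0.004, -1.0]]
ft_force: [1.3, -0.3, 1.8]
opening: 0.0417
```

>>> step_arm(motion=[0,0,0,0,45,15,0,0,0,0,0,45,0,0,0,0,0,0,45,0,0,0,0,0,0,45,0,0,0,0,0,0,45,0,0])

```text
time_s: 47.8
tcp_pos: [0.4449, -0.0882, 0.1946]
tool_rot: [[0.004, 1.0, 0.013], [1.0, -0.004, -0.005], [-0.005, 0.013, -1.0]]
ft_force: [1.0, 0.7, -0.3]
opening: 0.0417
```

>>> step_arm(motion=[0,0,0,0,45,0,0,0,0,0,0,45,0,0,0,0,0,0,45,0,0,0,0,0,0,45,0,0,0,0,0,0,45,0,0])

```text
time_s: 48.3
tcp_pos: [0.4434, 0.1458, 0.1999]
tool_rot: [[0.006, 1.0, 0.022], [1.0, -0.005, -0.005], [-0.005, 0.022, -1.0]]
ft_force: [0.2, 0.0, -0.1]
opening: 0.0416
```

```bash
python3 -c "
from path import *
plan([.447,.370,.2],0,0,5)"
```

```text
p0 [443.4 145.8 199.9] per row rot [0.001 0.004 0.001] shift [ 0.7 44.8  0. ] F [ 0.2  0.  -0.1] op 41.6
1 [ 18. -11. 106.  -1.  83.  18.] 0.0 maxdq 5.2
2 [ 22.  -7. 103.  -0.  83.  23.] 0.0 maxdq 4.8
3 [ 27.  -3. 100.  -0.  83.  27.] 0.0 maxdq 4.4
4 [31.  1. 95. -0. 83. 31.] 0.0 maxdq 4.2
5 [35.  5. 91.  0. 84. 35.] 0.0 maxdq 4.7
```

>>> step_arm(motion=[0,0.004,0,1,45,0,0,0,0.004,0,1,45,0,0,0,0.004,0,1,45,0,0,0,0.004,0,1,42,0,0,0,0.002,0,0,22,0,0])

```text
time_s: 48.8
tcp_pos: [0.4452, 0.3566, 0.2047]
tool_rot: [[0.002, 1.0, 0.009], [1.0, -0.002, -0.002], [-0.002, 0.009, -1.0]]
ft_force: [0.7, -1.1, 0.2]
opening: 0.0415
```

>>> step_arm(motion=[0,0,0,0,6,-8,0,0,0,0,0,2,-15,0,0,0,0,0,0,-20,0,0,0,0,0,0,-15,0,0,0,0,0,0,-4,0])

```text
time_s: 49.3
tcp_pos: [0.4445, 0.3644, 0.1395]
tool_rot: [[-0.0, 1.0, 0.009], [1.0, 0.0, -0.002], [-0.002, 0.009, -1.0]]
ft_force: [0.3, -0.2, -0.9]
opening: 0.0418
```

```bash
python3 -c "
from path import *
plan([.447,.370,.1],0,0,5)"
```

```text
p0 [444.5 364.4 139.5] per row rot [ 0.     0.002 -0.   ] shift [ 0.5  1.1 -7.9] F [ 0.3 -0.2 -0.9] op 41.8
1 [35.  7. 96. -0. 76. 35.] 0.0 maxdq 0.7
2 [35.  8. 96. -0. 76. 35.] 0.0 maxdq 0.7
3 [35.  9. 96. -0. 75. 35.] 0.0 maxdq 0.7
4 [35.  9. 96. -0. 74. 35.] 0.0 maxdq 0.7
5 [35. 10. 96.  0. 73. 35.] 0.0 maxdq 0.7
```

>>> step_arm(motion=[0,0.004,0,1,3,-8,0,0,0.004,0,1,2,-12,0,0,0,0,0,1,-12,0,0,0,0,0,0,-8,0,0,0,0,0,0,-4,0])

```text
time_s: 49.8
tcp_pos: [0.4475, 0.3688, 0.0921]
tool_rot: [[0.003, 1.0, 0.001], [1.0, -0.003, -0.003], [-0.003, 0.001, -1.0]]
ft_force: [-1.3, -0.8, -1.0]
opening: 0.0415
```

```bash
python3 -c "
from path import *
plan([.447,.370,.086],0,0,1)"
```

```text
p0 [447.5 368.8  92.1] per row rot [0.003 0.001 0.003] shift [-0.5  1.2 -6.1] F [-1.3 -0.8 -1. ] op 41.5
1 [35. 11. 97. -0. 72. 35.] 0.0 maxdq 0.7
```

>>> step_arm(motion=[0,0,0,0,0,-4,0,0,0,0,0,0,-3,0,0,0,0,0,0,-2,0,0,0,0,0,0,0,0,0,0,0,0,0,0,0])

```text
time_s: 50.3
tcp_pos: [0.4477, 0.3692, 0.0827]
tool_rot: [[0.002, 1.0, 0.002], [1.0, -0.002, -0.002], [-0.002, 0.002, -1.0]]
ft_force: [-0.2, 0.1, -0.3]
opening: 0.0417
```

>>> step_arm(motion=[0,0,0,0,0,0,0.7,0,0,0,0,0,0,1,0,0,0,0,0,0,1,0,0,0,0,0,0,1,0,0,0,0,0,0,1])

```text
time_s: 50.8
tcp_pos: [0.4484, 0.3697, 0.084]
tool_rot: [[0.002, 1.0, 0.003], [1.0, -0.002, -0.001], [-0.001, 0.003, -1.0]]
ft_force: [-0.4, -1.0, 0.8]
opening: 0.0852
```

>>> step_arm(motion=[0,0,0,0,0,10,1,0,0,0,0,0,25,1,0,0,0,0,0,40,1,0,0,0,0,0,40,1,0,0,0,0,-30,30,1])

```text
time_s: 51.3
tcp_pos: [0.4437, 0.3384, 0.2295]
tool_rot: [[-0.0, 1.0, -0.006], [1.0, 0.0, -0.007], [-0.007, -0.006, -1.0]]
ft_force: [1.4, -0.1, -0.2]
opening: 0.0852
```

>>> step_arm(motion=[0,0,0,0,-45,0,1,0,0,0,0,-48,0,1,0,0,0,0,-48,0,1,0,0,0,0,-48,0,1,0,0,0,0,-48,0,1])

```text
time_s: 51.8
tcp_pos: [0.446, 0.0986, 0.2428]
tool_rot: [[-0.008, 1.0, 0.012], [1.0, 0.008, 0.001], [0.001, 0.012, -1.0]]
ft_force: [1.5, -0.4, -0.2]
opening: 0.0855
```

>>> step_arm(motion=[0,0,0,0,-45,0,1,0,0,0,5,-40,0,1,0,0,0,10,-20,0,1,0,0,0,0,0,0,1,0,0,0,0,0,0,1])

```text
time_s: 52.3
tcp_pos: [0.4605, -0.0164, 0.2482]
tool_rot: [[0.0, 1.0, 0.019], [1.0, -0.0, -0.002], [-0.002, 0.019, -1.0]]
ft_force: [-0.6, 0.1, -0.2]
opening: 0.0854
```

```bash
python3 -c "
from h import *
st()
c=cam('top');s=cam('side')
brass(c,(150,210,230,300),.11,30)
print(nuts(c,(335,170,385,290)))
a=c['pixels'][110:300,140:490]
b=s['pixels'][130:350,290:490]
im=np.zeros((600,800,3),np.uint8)
im[:380,:700]=cv2.resize(a,(700,380),interpolation=cv2.INTER_CUBIC);im[382:600,:396]=cv2.resize(b,None,fx=.99,fy=.99)[:218,:].repeat(2,1)[:, :396] if 0 else 0
im[382:600,:198]=cv2.resize(b,(198,218)); im[382:600,210:510]=cv2.resize(s['pixels'][190:350,360:500],(300,218)); 
im[382:600,520:800]=cv2.resize(s['pixels'][80:170,270:386],(280,218))
cv2.imwrite('pics/p13.png',im[:,:,::-1])"
```

```text
t 52.3 p [460.5 -16.4 248.2] F [-0.6  0.1 -0.2] op 85.4 j [-8.50e+00 -1.62e+01  1.06e+02  1.00e-01  8.91e+01 -8.50e+00] yaw -0.0 tz [ 0.019 -0.002 -1.   ]
brass 301 [22 20] [195.4 254.4] [0.4473 0.3095 0.11  ]
brass 167 [15 15] [174.6 254.6] [0.4472 0.3633 0.11  ]
[]
```

View pics/p13.png

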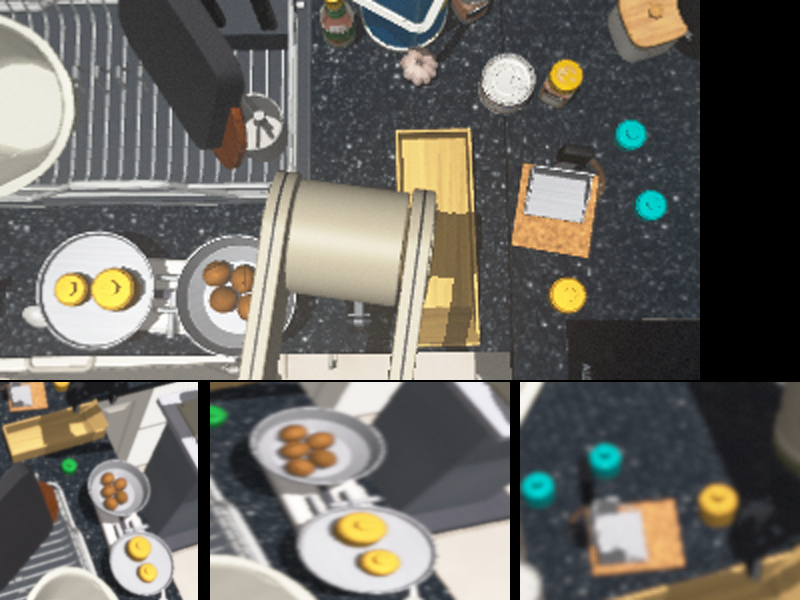

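>>> step_arm(motion=[0,0,0,20,-45,10,1,0,0,0,20,-45,0,1,0,0,0,10,-30,0,1,0,0,0,0,0,0,1,0,0,0,0,0,0,1])

```text
time_s: 52.9
tcp_pos: [0.512, -0.1316, 0.2583]
tool_rot: [[-0.015, 1.0, 0.019], [1.0, 0.015, 0.001], [0.001, 0.019, -1.0]]
ft_force: [0.1, -0.1, -0.3]
opening: 0.085
```

```bash
python3 -c "
from h import *
def disc(c,box):
    u0,v0,u1,v1=box; im=c['pixels'][v0:v1,u0:u1]; h=cv2.cvtColor(im,cv2.COLOR_RGB2HSV)
    m=cv2.inRange(h,(0,0,175),(180,50,255))|cv2.inRange(h,(18,120,90),(34,255,255))
    cs,_=cv2.findContours(m,cv2.RETR_EXTERNAL,cv2.CHAIN_APPROX_NONE); k=max(cs,key=cv2.contourArea); e=cv2.fitEllipse(cv2.convexHull(k)); print('ell',np.round(e[0],1)+[u0,v0],np.round(e[1],1)); return np.array(e[0])+[u0,v0]
c=cam('top');s=cam('side')
a=disc(c,(152,215,222,292));b=disc(s,(395,275,470,350)); print(tri(c,a,s,b))
def bl(c,box):
    u0,v0,u1,v1=box; m=cv2.inRange(cv2.cvtColor(c['pixels'],cv2.COLOR_RGB2HSV),(20,150,120),(32,255,255))[v0:v1,u0:u1]
    n,l,s,ce=cv2.connectedComponentsWithStats(m); o=sorted(range(1,n),key=lambda i:-s[i,4])[:2]; return [ce[i]+[u0,v0] for i in o]
for x,y in zip(bl(c,(152,215,222,292)),bl(s,(395,275,470,350))): print('weight',tri(c,x,s,y))
a=disc(c,(225,215,292,292))
st()"
```

```text
ell [188.8 254.8] [54.4 57.7]
ell [428.9 307.2] [57.2 96.4]
(array([0.45103202, 0.33018166, 0.08762682]), np.float64(0.008534614533000943))
weight (array([0.44748672, 0.30997873, 0.10778574]), np.float64(0.00032004860769145057))
weight (array([0.4482019 , 0.36837224, 0.09441063]), np.float64(0.00043433784257740273))
ell [260.8 255.1] [43.3 50. ]
t 53.0 p [ 511.9 -131.1  258.4] F [-0.5 -0.4  0.1] op 85.3 j [-20.2  -5.3  95.4   0.4  88.9 -21.1] yaw 0.9 tz [ 0.019  0.001 -1.   ]
```

```bash
python3 -c "
from h import *
print(env.finish_job())"
```

```text
the job is handed in; nothing more can be done
None
```

I moved all five walnuts into the deep pan with the scoop, in two trips of three and then two. The scoop is back on its cork mat. I then put the large and small weights (120 g + 30 g, equal to five walnuts) in the shallow pan and handed the job in at about 53 s.

**Last checks:**
- **Walnuts:** all five show in the deep pan and none are left in the tray.
- **Scoop and bystanders:** the scoop stands on its mat, and the tin, garlic and jar look unmoved in the pictures. I did not measure them again.
- **Balance:** measuring the two weights in both views puts the shallow pan's floor at about 75–77 mm, against 77 mm when level (the stops would be about 66 or 88 mm).
- **A poor reading:** fitting the shallow pan's rim across both views gave 88 mm. That fits a level rim (87 mm), but the two camera rays missed each other by 8.5 mm, so I relied on the weights instead. I did not measure the deep pan's height at the end.

**During the run:**
- On the first scoop, two walnuts rolled back into the tray. I raked them forward with the scoop's lip and picked them up on the second trip.
- The medium weight was knocked aside during the run. It was not needed, so I left it there.

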